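# Sweep the drilling jig and gauge the two new bores

## Robot

A 6-joint arm with a two-finger parallel gripper is mounted at the origin on a cart in front of the work surface, level with it; the furniture and walls round the work are solid. World frame = base frame: x ahead of the robot, y to its left, z up, the work surface at z = 0. Lengths are in m, angles in rad, forces in N, time in s.
With the tool pointing down it reaches from about 0.35 to 0.875 m from the base axis. Payload 4.2 kg.
Tool frame: the origin (TCP) lies between the finger pads; the fingertips stand 25 mm ahead of it and the grasp point (between the pads) lies 6 mm ahead of it (nose_length is the distance from the TCP to the fingertips, in m); z points along the fingers, y is the line along which they close (so a half turn about z gives the same grasp; the last joint's range is limited). The gripper opens to 85 mm and grips with 20 to 120 N. Pads are 22 mm wide; open, the fingers measure 114 mm over their backs; the gripper's body (76 mm by 85 mm) begins 54 mm behind the grasp point. The pads swing forward as they close: fully open they stand 13 mm farther back than shut.
Start: joints at [1.572, 0.385, 0.008, 0, -1.194, -0.259], TCP at [0.159, 0.604, 0.256] pointing down, gripper open.
Joint ranges: [-3.14, 3.14], [-1.21, 2.06], [-1.07, 1.41], [-3.16, 2.05], [-2.99, -0.16], [-3.1, 3.1]. Speed limits (rad/s): [2.79, 2.79, 3.14, 3.14, 3.14, 3.14].

## Interface

Orientations are given as a rotation vector (axis times angle).
In Python, from workcell import * gives the robot as it stands.
- The arm moves only by the tool move_arm, never from a script. Its argument "plan" is a list of rows, each a list of 2 entries, a list of its own where there are three numbers: the shift along the tool's x, y, z normalised to -1 to 1, where 1 is 0.5 m, then the turn, a rotation vector about the tool's x, y, z normalised to -1 to 1, where 1 is pi/2 rad. A call has 1 to 5 rows; each row shifts and turns the commanded pose from where the row before left it, along the tool's axes as they then stand; what a row does not reach is not made up. A row lasts 1/10 s, in which the tool goes at most 50 mm and 8.59 degrees, less where a joint would pass 70% of its speed; a pose out of reach is approached as far as the arm can. A call with a number of a shift or a turn outside -1 to 1 is refused whole. A call with a gripper value outside its range is refused whole. "fingers" is the gripper's target within -1 to 1 (fully open at 1, half-way at 0, shut at -1), set as the call begins (left out, the last holds). The fingers move at their own pace and stop on an object; the grip force is fixed at half the most. Time passes only in rows, so rows that do not move let the fingers close. It gives the time, the measured TCP pose, the force, the opening and the grip force at its end, in the units of the state.
- sense(): the state, without advancing time (a new reading comes with each control period).
- camera(name): name is "scene" or "top"; returns the picture (480x640x3 uint8, red, green, blue); there is no depth.
- camera_info(name): a dict with "vfov" (degrees; the focal length in pixels is half the picture's height over the tangent of half this angle, whatever the lens; pixels are square), "cx", "cy" (the principal point, pixels), "eye" and "attitude" of the camera in the world. Camera axes: x right, y down, z forward; pixel columns grow to the right and rows downward; lengths in m; the calibration is good to about 2 mm. A picture is of the moment at which its call begins. camera_info takes no time and is no camera call.
- job_done(): hands the job in; it is judged then, once.
The state is a dict: "time": time; "joint_positions": joint angles; "qvel": joint speeds; "joint_torque": joint torques, N m; "tool_pos": TCP position; "eef_rot": TCP orientation; "force": force on the tool from outside, world axes, zero at the start; "moment": the same for the moment, N m; "opening": finger opening in m; "grasp_force": force on a finger pad.
Only numpy, scipy, OpenCV 4.12 (cv2) and the standard library are available. Lean on these libraries where they do the work, as an engineer would, in place of code of your own. Each camera call takes 0.05 s, during which the arm holds its last target. There are 200 camera calls.

## Task

A wooden easel block with two bores has just been drilled in its jig: using the bench brush, sweep all the wood offcuts out of the jig's channel into the scrap tray at its end (touch them with neither the fingers nor the gauge). Then check the bores with the double-ended plug gauge, first the bore nearer the robot and then the farther one: at each, push the long thin go end in from either side until the handle meets the block, draw it out, and then press the short thick no-go end gently and squarely on the middle of either mouth of that same bore for a moment to confirm that it is refused. Finish with the brush and the gauge both lying on the cork mat, the offcuts in the tray, and everything else left where it was.

Things in the scene. Friction and masses are not known exactly. Their poses are not given: they have to be found in the camera images.
- jig: Fixed wooden drilling jig, 146 mm wide, with a block with two bores at one end of a raised channel and a scrap tray at the other. Origin: on the worktop under the block's centre; x across the channel, away from the robot; y along bores and channel towards the tray, z up. Block: x -55 to 55, y -20 to 20 mm, top 112 mm over the worktop.
- channel (a point): Middle of the channel's bed (jig frame 0, 120, 39 mm; axes as the jig). Bed: jig y -30 to 220 mm, top 39 mm over the worktop, 130 mm wide between two fences 8 mm thick (jig y 20 to 220 mm, tops 55 mm up). At jig y = 220 mm the bed ends and swept things drop into the tray.
- near_lane (a point): Centre of the mouth, on the channel side, of the bore nearer to the robot (jig frame -25, 20, 85 mm; axes as the jig). Both bores are round, 28 mm in diameter, and go right through the block along jig y, 40 mm long, their axes 50 mm apart and 85 mm above the worktop.
- near_outer (a point): Centre of the near bore's other mouth, over the open worktop (jig frame -25, -20, 85 mm; axes as the jig).
- far_lane (a point): Centre of the mouth, on the channel side, of the bore farther from the robot (jig frame 25, 20, 85 mm; axes as the jig).
- far_outer (a point): Centre of the far bore's other mouth, over the open worktop (jig frame 25, -20, 85 mm; axes as the jig).
- scrap_tray (a point): Centre of the floor of the open aluminium scrap tray that adjoins the end of the channel (jig frame 0, 283, 6 mm; axes as the jig). Inside: jig y 220 to 343 mm, 140 mm wide; floor 6 mm, rim 50 mm above the worktop, no wall towards the channel.
- gauge: Loose steel double-ended plug gauge, 168 mm long, about 250 g. Origin: centre of its handle; x along it towards the go end. Handle: 36 mm square grooved bar, x -50 to 50 mm. Go end: long thin plug, diameter 24, length 46 mm, chamfered. No-go end: short plug, diameter 33, length 22 mm. Starts lying on the cork mat, x roughly along the mat's x, origin 22 mm over the worktop.
- go_tip (a point): Centre of the go end's tip face (gauge x = +96 mm).
- go_shoulder (a point): Where the go plug meets the handle (gauge x = +50 mm).
- nogo_tip (a point): Centre of the no-go end's face (gauge x = -72 mm).
- brush: Loose wooden bench brush, 204 mm long, 57 mm high, about 100 g, standing on its bristles on the cork mat, x roughly along the mat's x. Origin: on its long axis, level with the bristle ends; x towards the handle, z up. Stiff black bristle block: x -100 to 10 mm, 28 mm wide, 37 mm high; wooden back above it: 32 mm wide, z 36 to 57 mm.
- brush_grip (a point): A good place to hold the brush: on its handle (brush frame 30, 0, 46.5 mm). The handle is 26 mm wide, brush z 36 to 57 mm, and reaches from x = 16 to 102 mm.
- tool_mat: Fixed flat cork mat on the worktop, 240 mm (x) by 200 mm (y), 4 mm thick. Origin: centre of its underside. The brush and the gauge start side by side on it, about 100 mm apart in the mat's y, either one on either side.
- scrap_0: Loose wood offcut, block 30 x 22 x 20 mm, 20 g. Origin: its centre. It starts on the bed of the jig's channel, between 85 and 205 mm in jig y; may be absent.
- scrap_1: Loose wood offcut, block 32 x 22 x 22 mm, 20 g. Origin: its centre. It starts on the bed of the jig's channel, between 85 and 205 mm in jig y; may be absent.
- scrap_2: Loose wood offcut, short dowel end 28 mm in diameter, 22 mm high, 20 g. Origin: its centre. It starts on the bed of the jig's channel, between 85 and 205 mm in jig y; may be absent.
- scrap_3: Loose wood offcut, block 28 x 26 x 22 mm, 20 g. Origin: its centre. It starts on the bed of the jig's channel, between 85 and 205 mm in jig y; may be absent.
- scrap_4: Loose wood offcut, short dowel end 28 mm in diameter, 22 mm high, 20 g. Origin: its centre. It starts on the bed of the jig's channel, between 85 and 205 mm in jig y; may be absent.
- ink_bottle: Bystander: square ink bottle, 46 x 46 x 57 mm, origin under its centre; to be left alone.
- tape: Bystander: roll of masking tape lying flat, 99 mm across, 24 mm high, origin under its centre; to be left alone.
- paint_tube: Bystander: paint tube with a green label lying flat, 103 x 36 x 28 mm, origin under its centre; to be left alone.
- rubber: Bystander: sleeved eraser, 48 x 22 x 12 mm, origin under its centre; to be left alone.

How it is judged:
On the way, in this order (a step that is already met when the one before it is completed fails the run):
1. every offcut has been swept into the scrap tray (y of scrap_0 in the frame of jig between 0.226 and 0.345 m and z of scrap_0 in the frame of jig between 0 and 0.06 m and x of scrap_0 in the frame of jig between -0.073 and 0.073 m and y of scrap_1 in the frame of jig between 0.226 and 0.345 m and z of scrap_1 in the frame of jig between 0 and 0.06 m and x of scrap_1 in the frame of jig between -0.073 and 0.073 m and y of scrap_2 in the frame of jig between 0.226 and 0.345 m and z of scrap_2 in the frame of jig between 0 and 0.06 m and x of scrap_2 in the frame of jig between -0.073 and 0.073 m and y of scrap_3 in the frame of jig between 0.226 and 0.345 m and z of scrap_3 in the frame of jig between 0 and 0.06 m and x of scrap_3 in the frame of jig between -0.073 and 0.073 m and y of scrap_4 in the frame of jig between 0.226 and 0.345 m and z of scrap_4 in the frame of jig between 0 and 0.06 m and x of scrap_4 in the frame of jig between -0.073 and 0.073 m), for 0.2 s.
2. the go end is fully in the near bore, handle against the block (angle between the x axis of gauge and the y axis of jig, either way round below 0.12 rad and ((distance between go_shoulder and near_lane below 0.006 m and distance between go_tip and near_outer below 0.011 m) or (distance between go_shoulder and near_outer below 0.006 m and distance between go_tip and near_lane below 0.011 m))), for 0.2 s.
3. the no-go end is pressed squarely on a mouth of the near bore and refused ((distance between nogo_tip and near_lane below 0.007 m or distance between nogo_tip and near_outer below 0.007 m) and angle between the x axis of gauge and the y axis of jig, either way round below 0.12 rad and contact force between gauge and jig above 0.5 N), for 0.1 s.
4. the go end is fully in the far bore, handle against the block (angle between the x axis of gauge and the y axis of jig, either way round below 0.12 rad and ((distance between go_shoulder and far_lane below 0.006 m and distance between go_tip and far_outer below 0.011 m) or (distance between go_shoulder and far_outer below 0.006 m and distance between go_tip and far_lane below 0.011 m))), for 0.2 s.
5. the no-go end is pressed squarely on a mouth of the far bore and refused ((distance between nogo_tip and far_lane below 0.007 m or distance between nogo_tip and far_outer below 0.007 m) and angle between the x axis of gauge and the y axis of jig, either way round below 0.12 rad and contact force between gauge and jig above 0.5 N), for 0.1 s.
At the end, for the whole second after the job is handed in: All offcuts lie in the scrap tray (anywhere in it, heaped or not); the gauge and the brush lie at rest on the cork mat, their origins above it (all of step 1 and x of gauge in the frame of tool_mat between -0.13 and 0.13 m and y of gauge in the frame of tool_mat between -0.11 and 0.11 m and z of gauge in the frame of tool_mat between 0.012 and 0.036 m and linear speed of each of gauge, brush below 0.03 m/s and x of brush in the frame of tool_mat between -0.13 and 0.13 m and y of brush in the frame of tool_mat between -0.11 and 0.11 m and z of brush in the frame of tool_mat between -0.002 and 0.03 m); the robot touches nothing.
It fails at once if an offcut touched with the fingers (contact force between the fingers and scrap_0 above 0.5 N or contact force between the fingers and scrap_1 above 0.5 N or contact force between the fingers and scrap_2 above 0.5 N or contact force between the fingers and scrap_3 above 0.5 N or contact force between the fingers and scrap_4 above 0.5 N).
It fails at once if an offcut pushed with the gauge (contact force between gauge and scrap_0 above 0.5 N or contact force between gauge and scrap_1 above 0.5 N or contact force between gauge and scrap_2 above 0.5 N or contact force between gauge and scrap_3 above 0.5 N or contact force between gauge and scrap_4 above 0.5 N).
It fails at once if the gauge forced against the jig with more than 60 N (contact force between gauge and jig above 60 N).
It fails at once if a bystander moved more than 40 mm (distance of any of ink_bottle, tape, paint_tube, rubber from where it was at the start of the episode above 0.04 m).
Of scrap_0, scrap_1, scrap_2, scrap_3, scrap_4 only 2 to 5 are there at a start; the rules pass over those that are not, and their reading is None.
At some moment in a run one of brush, gauge may be knocked a few centimetres aside while the robot is not near it.
It also fails if it takes over 184 s, if anything falls off the work surface, if the arm or the gripper's body presses on something with over 40 N, if the wrist force passes 120 N, or if a joint passes its speed limit or range.

## Working session

There is one attempt and no reset: what is moved stays moved. The work goes in short steps, Python scripts to look and compute and a tool call to move; the robot and the scene stay as the last step left them, time stands still between calls to the robot, and variables do not carry over. Pictures are saved under pics/ and viewed, at most 14 in all, crops included, and the job is handed in when it is done.

Besides the shell and the picture viewer there is one more tool, called after ">>>" by a JSON object that holds its "api" and its "payload". move_arm: Moves the arm, as the interface text tells. Its arguments: {"type":"object","properties":{"plan":{"type":"array"},"fingers":{"type":"number"}},"required":["plan"]}

```bash
ls; mkdir -p pics; python3 - <<'E'
from workcell import *
import cv2
print(sense())
for n in("scene","top"):
    print(camera_info(n)); cv2.imwrite(f"pics/{n}0.png",camera(n)[:,:,::-1])
E
```

```text
pics
{'time': 0.0, 'joint_positions': array([ 1.57160526e+00,  3.85584769e-01,  6.62168679e-03, -5.16758615e-04,
       -1.19398735e+00, -2.58588216e-01]), 'qvel': array([ 0.00210255, -0.00235344, -0.00030302, -0.0002054 , -0.00185558,
       -0.00015523]), 'joint_torque': array([ 3.23760260e-04, -3.92289948e+01,  1.88407123e+01,  4.18621391e+00,
       -4.52692577e-03,  1.71548301e-06]), 'tool_pos': array([0.15918053, 0.60384324, 0.25520023]), 'eef_rot': array([ 3.11331545e+00, -4.03812824e-01, -3.10272767e-04]), 'force': array([-0.37813915, -0.72023631, -0.19927493]), 'moment': array([-0.02838309,  0.01568084,  0.04283625]), 'grasp_force': 0.0, 'opening': 0.0856083145407277}
{'vfov': 48.890771502038724, 'cx': 316.90750586346593, 'cy': 235.6068005751937, 'eye': array([-0.28829236, -0.73225465,  0.62129683]), 'attitude': array([-1.88359628,  0.86208916, -0.51403288])}
{'vfov': 57.07257985788087, 'cx': 319.4024187025035, 'cy': 246.25445290254493, 'eye': array([ 0.42184634, -0.03393033,  0.99103333]), 'attitude': array([-2.16822686,  2.18660944, -0.12029635])}
```

View pics/top0.png

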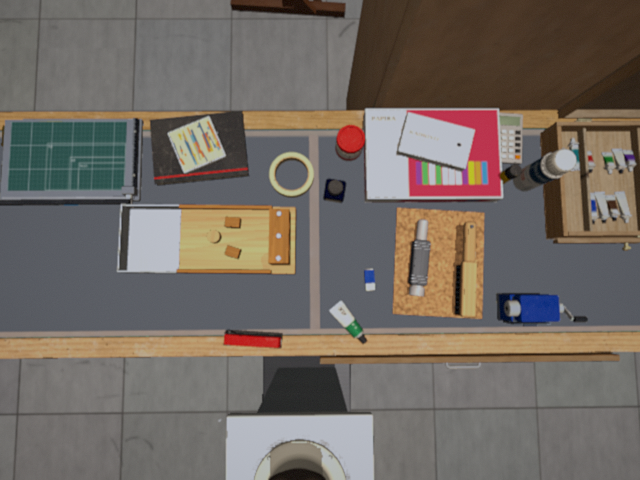

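View pics/scene0.png

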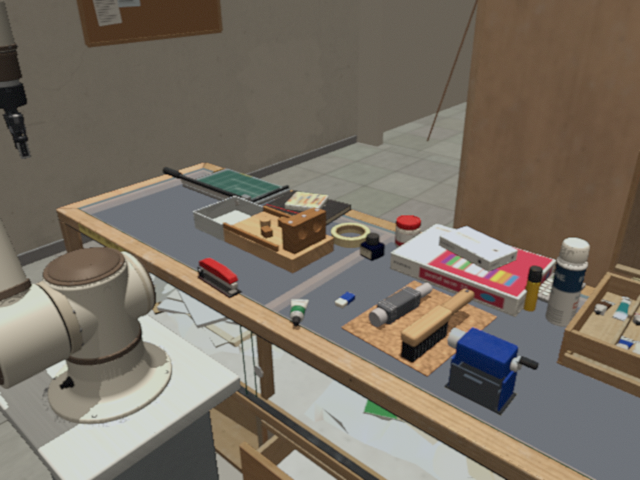

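```bash
cat > h.py <<'E'
from workcell import *
import numpy as np, cv2
from scipy.spatial.transform import Rotation as R
def cast(cam,uv,z):
    i=camera_info(cam); f=240/np.tan(np.radians(i["vfov"]/2))
    uv=np.atleast_2d(np.asarray(uv,float))
    d=np.c_[(uv-[i["cx"],i["cy"]])/f,np.ones(len(uv))]@R.from_rotvec(i["attitude"]).as_matrix().T
    return i["eye"]+d*((z-i["eye"][2])/d[:,2])[:,None]
def proj(cam,P):
    i=camera_info(cam); f=240/np.tan(np.radians(i["vfov"]/2))
    c=(np.atleast_2d(P)-i["eye"])@R.from_rotvec(i["attitude"]).as_matrix()
    return c[:,:2]/c[:,2:]*f+[i["cx"],i["cy"]]
def crop(cam,name,x0,y0,x1,y1,k):
    im=camera(cam)[y0:y1,x0:x1,::-1]
    cv2.imwrite(f"pics/{name}.png",cv2.resize(im,None,fx=k,fy=k,interpolation=cv2.INTER_CUBIC))
def pose():
    s=sense(); r=R.from_rotvec(s["eef_rot"]).as_matrix()
    return s["tool_pos"],r,np.arctan2(r[1,0],r[0,0])
E
python3 - <<'E'
from h import *
crop("top","jig1",110,190,310,290,4); crop("top","mat1",380,195,500,330,4)
E
```

```text
(no output)
```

View pics/jig1.png

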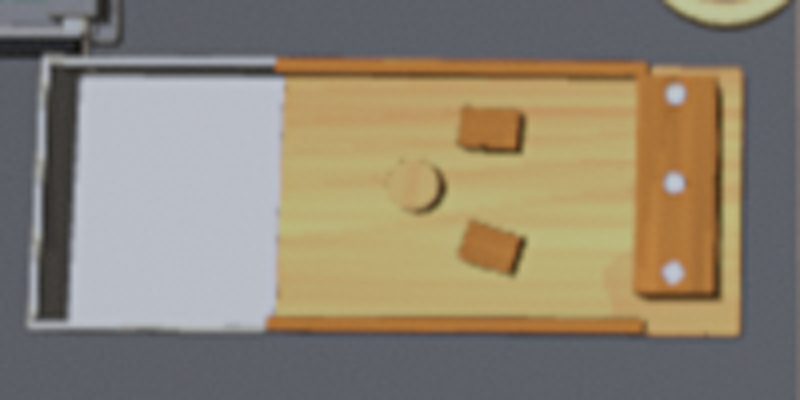

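View pics/mat1.png

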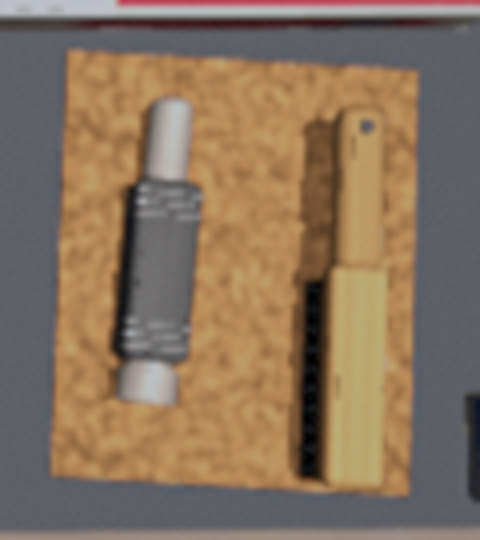

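```bash
python3 - <<'E'
from h import *
np.set_printoptions(precision=4,suppress=True)
J=lambda p,z:cast("top",np.array(p)/4+[110,190]-0.375*0,z)[:,:2]
M=lambda p,z:cast("top",np.array(p)/4+[380,195],z)[:,:2]
b=J([[639,73],[719,78],[715,297],[635,295]],.112); print("block",b,b.mean(0),"sizes",np.linalg.norm(b[1]-b[0]),np.linalg.norm(b[2]-b[1]))
f=J([[275,58],[648,63],[268,330],[645,333]],.055); print("fence",f,"len",np.linalg.norm(f[1]-f[0]),"wid",np.linalg.norm(f[3]-f[1]))
e=J([[742,68],[740,335],[285,78],[277,317]],.039);print("bed",e)
# fit rigid jig frame
Q=np.array([[55,20],[55,-20],[-55,-20],[-55,20],[73,220],[73,20],[-73,220],[-73,20],[73,-30],[-73,-30]])/1000
P=np.r_[b,f,e[:2]]
q=Q-Q.mean(0);p=P-P.mean(0);a=np.arctan2((q[:,0]*p[:,1]-q[:,1]*p[:,0]).sum(),(q*p).sum())
Rm=np.array([[np.cos(a),-np.sin(a)],[np.sin(a),np.cos(a)]]);t=P.mean(0)-Rm@Q.mean(0)
print("jig",t,a,"res",((Q@Rm.T+t-P)*1000).round(1).tolist())
s=J([[490,130],[415,185],[490,247]],.061); print("scraps jig",(s-t)@Rm)
m=M([[67,50],[418,72],[410,496],[52,476]],.004);print("mat",m.mean(0),m,np.linalg.norm(m[1]-m[0]),np.linalg.norm(m[2]-m[1]))
h=M([[340,108],[383,112],[331,484],[382,487]],.061);he=(h[0]+h[1])/2;bu=(h[2]+h[3])/2
d=(he-bu);L=np.linalg.norm(d);print("brush",L,np.arctan2(d[1],d[0]),"grip",(he+bu)/2+d/L*.029, he,bu,"w",np.linalg.norm(h[2]-h[3]))
g=M([[171,98],[150,403],[160,270]],.022);d=g[0]-g[1];print("gauge",np.linalg.norm(d),np.arctan2(d[1],d[0]),g,"orig",g[1]+d*72/168)
E
```

```text
block [[0.5856 0.0538]
 [0.5828 0.0135]
 [0.4723 0.0158]
 [0.4736 0.0555]] [0.5286 0.0346] sizes 0.040370883608913104 0.11047585388729371
fence [[0.6056 0.2542]
 [0.6016 0.0546]
 [0.4601 0.2547]
 [0.4568 0.056 ]] len 0.19956913521555283 wid 0.14478468420056512
bed [[0.6016 0.0049]
 [0.4559 0.0065]
 [0.5977 0.2534]
 [0.4677 0.2549]]
jig [0.5289 0.0349] -0.01607560273084671 res [[-1.3, 0.3], [0.8, 0.6], [1.3, 0.1], [0.6, 0.3], [-0.2, -0.4], [0.6, -0.9], [-0.7, 1.4], [-0.6, 0.1], [-0.1, -1.1], [-0.5, -0.4]]
scraps jig [[ 0.0344  0.1034]
 [ 0.0046  0.1422]
 [-0.0279  0.1018]]
mat [ 0.4791 -0.316 ] [[ 0.6055 -0.2236]
 [ 0.5915 -0.4233]
 [ 0.3532 -0.4079]
 [ 0.3661 -0.209 ]] 0.2002107260681512 0.23876949437696715
brush 0.19877032951648846 -0.05573041998519988 grip [ 0.491  -0.3656] [ 0.5613 -0.3695] [ 0.3629 -0.3585] w 0.026803595025411884
gauge 0.16938617538097742 -0.09999470875688024 [[ 0.5747 -0.2774]
 [ 0.4061 -0.2605]
 [ 0.4789 -0.2683]] orig [ 0.4784 -0.2678]
```

>>> {"api": "move_arm", "payload": {"plan": [[[0,0,0],[0,0,-0.082]],[[0,0,0],[0,0,-0.082]],[[0.075,0.066,0],[0,0,0]],[[0.075,0.066,0],[0,0,0]],[[0.075,0.066,0],[0,0,0]]], "fingers": 1}}

```text
time: 0.7
tool_pos: [0.2725, 0.5041, 0.256]
eef_rot: [3.141, 0.002, -0.0]
force: [-0.7, 1.0, 0.3]
opening: 0.0855
grasp_force: 0.0
```

>>> {"api": "move_arm", "payload": {"plan": [[[0.075,0.066,0],[0,0,0]],[[0.075,0.066,0],[0,0,0]],[[0.075,0.066,0],[0,0,0]],[[0.075,0.066,0],[0,0,0]],[[0.075,0.066,0],[0,0,0]]]}}

```text
time: 1.2
tool_pos: [0.4604, 0.3387, 0.2564]
eef_rot: [-3.141, -0.0, -0.0]
force: [0.8, 0.8, 0.3]
opening: 0.0855
grasp_force: 0.0
```

```bash
cat >> h.py <<'E'
np.set_printoptions(precision=4,suppress=True)
def st():
    s=sense();p,r,y=pose();print("t",s["time"],"q",s["joint_positions"],"p",p,"yaw",y,"tilt",r[:,2],"F",s["force"],"open",s["opening"],"g",s["grasp_force"])
def to(x,y,z,yaw):
    "total shift after the turn, in tool units, and turn in tool units"
    p,r,y0=pose();d=np.array([x,y,z])-p;c,s=np.cos(yaw),np.sin(yaw)
    t=np.array([d[0]*c+d[1]*s,d[0]*s-d[1]*c,-d[2]])/.5
    print("turn z",-(yaw-y0)/(np.pi/2),"then shift",t,"mm",np.linalg.norm(d)*1000,"untilt",r.T@np.cross(r[:,2],[0,0,-1])/(np.pi/2))
JT=np.array([.5289,.0349]);JA=-.0161
def jw(x,y):
    return JT+np.array([[np.cos(JA),-np.sin(JA)],[np.sin(JA),np.cos(JA)]])@[x,y]
E
python3 -c "
from h import *
st();to(.49,-.3656,.15,-.056)"
```

```text
t 1.2 q [ 0.9175  0.294  -0.1265 -0.0001 -1.1502  0.6534] p [0.4604 0.3387 0.2564] yaw 2.5753455692515466e-05 tilt [ 0.      0.0002 -1.    ] F [0.7611 0.8044 0.3021] open 0.08553948644927102 g 0.0
turn z 0.035667102411685206 then shift [0.1379 1.403  0.2128] mm 712.8551388460431 untilt [-0.0001 -0.      0.    ]
```

>>> {"api": "move_arm", "payload": {"plan": [[[0.0092,0.0935,0.003],[0,0,0.036]],[[0.0092,0.0935,0.003],[0,0,0]],[[0.0092,0.0935,0.003],[0,0,0]],[[0.0092,0.0935,0.003],[0,0,0]],[[0.0092,0.0935,0.003],[0,0,0]]]}}

```text
time: 1.7
tool_pos: [0.4712, 0.1039, 0.2488]
eef_rot: [-3.14, 0.088, -0.0]
force: [0.6, 0.4, 0.9]
opening: 0.0851
grasp_force: 0.0
```

>>> {"api": "move_arm", "payload": {"plan": [[[0.0092,0.0935,0.003],[0,0,0]],[[0.0092,0.0935,0.003],[0,0,0]],[[0.0092,0.0935,0.003],[0,0,0]],[[0.0092,0.0935,0.003],[0,0,0]],[[0.0092,0.0935,0.003],[0,0,0]]]}}

```text
time: 2.2
tool_pos: [0.481, -0.1307, 0.2414]
eef_rot: [-3.14, 0.089, -0.001]
force: [1.8, -0.1, -0.6]
opening: 0.0856
grasp_force: 0.0
```

>>> {"api": "move_arm", "payload": {"plan": [[[0.0092,0.0935,0.033],[0,0,0]],[[0.0092,0.0935,0.033],[0,0,0]],[[0.0092,0.0935,0.033],[0,0,0]],[[0.0092,0.0935,0.033],[0,0,0]],[[0.0092,0.0935,0.033],[0,0,0]]]}}

```text
time: 2.7
tool_pos: [0.4908, -0.3655, 0.158]
eef_rot: [-3.14, 0.089, 0.0]
force: [1.9, -0.1, 0.7]
opening: 0.0855
grasp_force: 0.0
```

```bash
python3 -c "
from h import *
im=camera('top');crop('top','mat2',380,195,500,330,4)
st();to(.49,-.3656,.0575,-.056)"
```

```text
t 2.8 q [-0.3802  0.4512 -0.1582  0.0001 -0.9668  1.8879] p [ 0.4892 -0.3676  0.1549] yaw -0.06300843510127255 tilt [-0.0051  0.0019 -1.    ] F [-0.7527  0.2477 -0.2386] open 0.08537642120995206 g 0.0
turn z -0.0044617083588250955 then shift [ 0.0013 -0.0041  0.1947] mm 97.38199816548082 untilt [-0.001   0.0033  0.    ]
```

View pics/mat2.png

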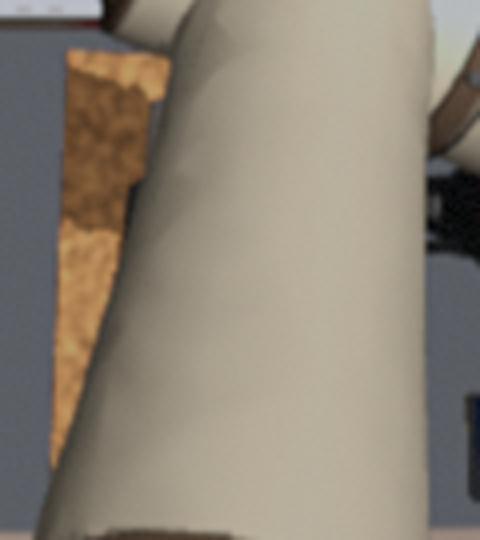

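The arm hides the brush in the top view: only the mat's left strip shows. I'm descending and will check with the scene camera.

>>> {"api": "move_arm", "payload": {"plan": [[[0,0,0.02],[0,0,0]],[[0,0,0.045],[0,0,0]],[[0,0,0.045],[0,0,0]],[[0,0,0.03],[0,0,0]],[[0,0,0],[0,0,0]]]}}

```text
time: 3.3
tool_pos: [0.4899, -0.3614, 0.0867]
eef_rot: [-3.138, 0.087, 0.007]
force: [-0.4, -0.4, 0.3]
opening: 0.0852
grasp_force: 0.0
```

```bash
python3 -c "
from h import *
st();to(.49,-.3656,.0575,-.056);crop('scene','s3',340,240,560,420,3)
u=proj('scene',[[.49,-.3656,.0505]]);print((u-[340,240])*3)"
```

```text
t 3.3 q [-0.3703  0.5241 -0.2344 -0.0009 -0.817   1.8865] p [ 0.4899 -0.3614  0.0867] yaw -0.05521941122645473 tilt [-0.0042  0.0024 -1.    ] F [-0.3567 -0.3817  0.2586] open 0.0852350480660585 g 0.0
turn z 0.0004969382473270781 then shift [0.0007 0.0084 0.0585] mm 29.546909747892904 untilt [-0.0014  0.0027  0.    ]
[[326.2434 209.8932]]
```

View pics/s3.png

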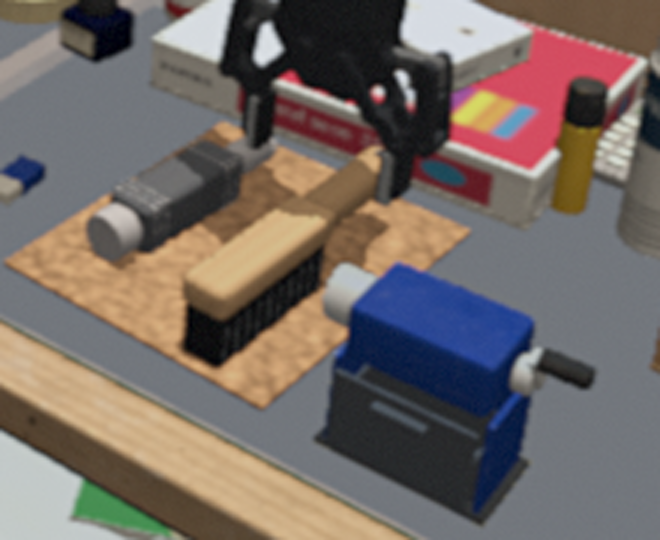

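The fingers straddle the brush handle (crop 255,130 and 395,180; handle near 345,185), and the left one clears the gauge. I'll go down the last 29 mm and close.

>>> {"api": "move_arm", "payload": {"plan": [[[0,0.008,0.02],[0,0,0]],[[0,0,0.02],[0,0,0]],[[0,0,0.018],[0,0,0]],[[0,0,0],[0,0,0]],[[0,0,0],[0,0,0]]]}}

```text
time: 3.85
tool_pos: [0.4907, -0.3676, 0.0595]
eef_rot: [-3.14, 0.089, 0.001]
force: [-0.3, -0.4, -0.2]
opening: 0.0855
grasp_force: 0.0
```

>>> {"api": "move_arm", "payload": {"plan": [[[0,0,0],[0,0,0]],[[0,0,0],[0,0,0]],[[0,0,0],[0,0,0]],[[0,0,0],[0,0,0]],[[0,0,0],[0,0,0]]], "fingers": -1}}

```text
time: 4.35
tool_pos: [0.4909, -0.3676, 0.0602]
eef_rot: [3.14, -0.089, 0.0]
force: [-0.2, -0.1, 1.5]
opening: 0.0246
grasp_force: 61.7
```

>>> {"api": "move_arm", "payload": {"plan": [[[0,0,0],[0,0,0]],[[0,0,0],[0,0,0]],[[0,0,0],[0,0,0]],[[0,0,0],[0,0,0]],[[0,0,0],[0,0,0]]]}}

```text
time: 4.85
tool_pos: [0.491, -0.3676, 0.0601]
eef_rot: [3.14, -0.089, 0.001]
force: [-0.4, 0.3, 4.0]
opening: 0.0249
grasp_force: 61.9
```

```bash
python3 -c "
from h import *
st()"
```

```text
t 4.85 q [-0.3791  0.5626 -0.2477  0.0002 -0.76    1.8932] p [ 0.491  -0.3676  0.0601] yaw -0.05656994540070779 tilt [ 0.0004 -0.0003 -1.    ] F [-0.4282  0.2672  3.985 ] open 0.024933978390930537 g 61.92476034164429
```

>>> {"api": "move_arm", "payload": {"plan": [[[0,0,-0.05],[0,0,0]],[[0,0,-0.095],[0,0,0]],[[0,0,-0.095],[0,0,0]],[[0,0,-0.095],[0,0,-0.026]],[[0,0,-0.045],[0,0,0]]]}}

```text
time: 5.35
tool_pos: [0.4921, -0.3684, 0.2544]
eef_rot: [3.138, -0.023, 0.01]
force: [-0.2, 0.2, -1.3]
opening: 0.0248
grasp_force: 61.5
```

>>> {"api": "move_arm", "payload": {"plan": [[[0.0211,-0.0896,0],[0,0,0]],[[0.0211,-0.0896,0],[0,0,0]],[[0.0211,-0.0896,0],[0,0,0]],[[0.0211,-0.0896,0],[0,0,0]],[[0.0211,-0.0896,0],[0,0,0]]]}}

```text
time: 5.85
tool_pos: [0.547, -0.1425, 0.2489]
eef_rot: [-3.141, 0.026, 0.001]
force: [0.9, 0.3, -1.5]
opening: 0.0248
grasp_force: 61.3
```

>>> {"api": "move_arm", "payload": {"plan": [[[0.0211,-0.0896,0],[0,0,0]],[[0.0211,-0.0896,0],[0,0,0]],[[0.0211,-0.0896,0],[0,0,0]],[[0.0211,-0.0896,0],[0,0,0]],[[0.0211,-0.0896,0],[0,0,0]]]}}

```text
time: 6.35
tool_pos: [0.6033, 0.0807, 0.2488]
eef_rot: [-3.141, 0.025, 0.002]
force: [1.0, -0.4, -1.0]
opening: 0.025
grasp_force: 61.3
```

```bash
python3 -c "
from h import *
st();x,y=jw(.074,.045);print(x,y);to(x,y,.13,-.016);crop('scene','s4',180,160,380,300,4)"
```

```text
t 6.35 q [ 0.3983  0.3626 -0.0448 -0.0007 -1.1644  1.1568] p [0.6033 0.0807 0.2488] yaw -0.01593137711030234 tilt [-0.0011  0.0002 -1.    ] F [ 0.9768 -0.4385 -1.0327] open 0.024989524504717257 g 61.338475942611694
0.603614878137965 0.07870281937077842
turn z 4.368668841853003e-05 then shift [0.0008 0.0039 0.2377] mm 118.86516163206998 untilt [-0.0001  0.0007  0.    ]
```

View pics/s4.png

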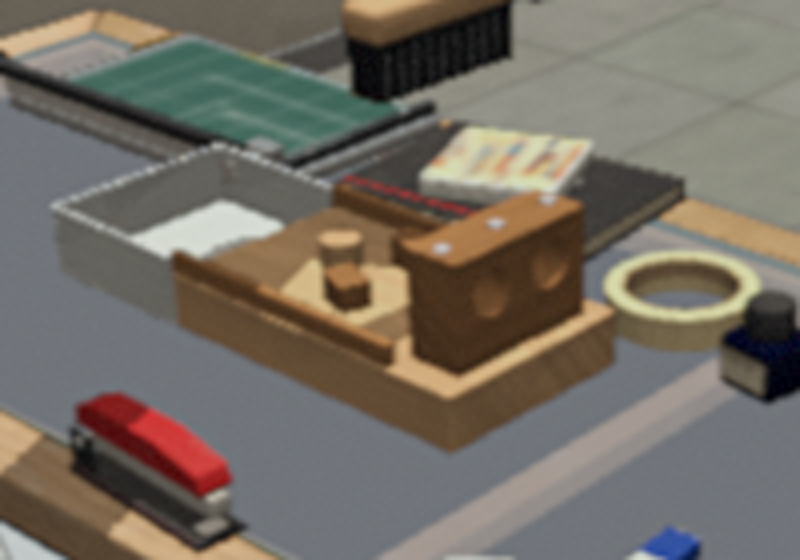

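The brush hangs level over the channel: the bristle bottom's butt corner is at crop (378,98) and its handle-end corner at (512,52). I'll check these against the expected pose.

```bash
python3 -c "
from h import *
P=cast('scene',np.array([[378,98],[512,52]])/4+[180,160],.193)
c,s=np.cos(JA),np.sin(JA)
print(P,(P[:,:2]-JT)@np.array([[c,-s],[s,c]]))"
```

```text
[[0.4881 0.0884 0.193 ]
 [0.5931 0.0809 0.193 ]] [[-0.0416  0.0528]
 [ 0.0634  0.047 ]]
```

>>> {"api": "move_arm", "payload": {"plan": [[[0,0.002,0.06],[0,0,0]],[[0,0.002,0.08],[0,0,0]],[[0,0,0.06],[0,0,0]],[[0,0,0.036],[0,0,0]],[[0,0,0],[0,0,0]]]}}

```text
time: 6.9
tool_pos: [0.601, 0.076, 0.1276]
eef_rot: [3.139, -0.026, -0.013]
force: [0.9, 0.1, -0.7]
opening: 0.0246
grasp_force: 61.3
```

```bash
python3 -c "
from h import *
st();x,y=jw(.074,.045);to(x,y,.095,-.016);crop('scene','s5',180,160,380,300,4)
print((proj('scene',[[*jw(-.055,.031),.074],[*jw(-.055,.059),.074],[*jw(-.055,.031),.111]])-[180,160])*4)"
```

```text
t 6.9 q [ 0.3922  0.4726 -0.201  -0.0014 -0.9055  1.1627] p [0.601  0.076  0.1276] yaw -0.016733239605539803 tilt [-0.0081 -0.0021 -1.    ] F [ 0.8629  0.1382 -0.6845] open 0.024587165179813842 g 61.34529948234558
turn z -0.0004667948307696442 then shift [ 0.0051 -0.0055  0.0652] mm 32.81741233111519 untilt [0.0014 0.0051 0.    ]
[[397.6622 304.7438]
 [364.6208 290.9869]
 [394.6358 247.1108]]
```

View pics/s5.png

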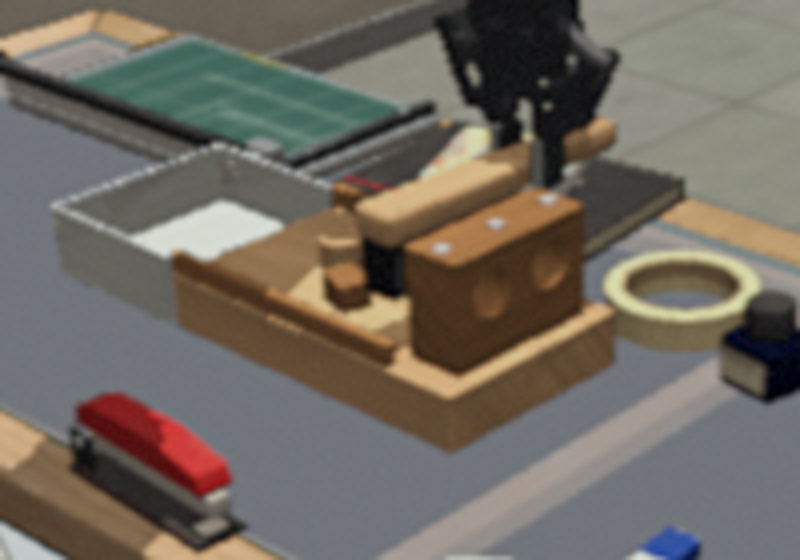

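The bristle block's butt end sits at crop (365–400, 290), within a few pixels of where I predicted, so its sideways position is right. I'll lower it onto the bed.

>>> {"api": "move_arm", "payload": {"plan": [[[0.003,-0.002,0.03],[0,0,0]],[[0,0,0.03],[0,0,0]],[[0,0,0.006],[0,0,0]],[[0,0,0],[0,0,0]],[[0,0,0],[0,0,0]]]}}

```text
time: 7.45
tool_pos: [0.6058, 0.0779, 0.1002]
eef_rot: [-3.141, 0.025, -0.004]
force: [0.6, 0.0, -0.9]
opening: 0.0249
grasp_force: 61.4
```

>>> {"api": "move_arm", "payload": {"plan": [[[0,0,0.004],[0,0,0]],[[0,0,0],[0,0,0]]]}}

```text
time: 7.65
tool_pos: [0.6051, 0.0777, 0.0973]
eef_rot: [-3.141, 0.025, -0.001]
force: [0.1, -0.3, -1.1]
opening: 0.0247
grasp_force: 61.4
```

```bash
python3 -c "
from h import *
st();x,y=jw(.074,.045);to(x,y,.095,-.016)"
```

```text
t 7.65 q [ 0.3928  0.5107 -0.2261 -0.0001 -0.8332  1.1621] p [0.6051 0.0777 0.0973] yaw -0.015954680162859038 tilt [ 0.0008  0.0004 -1.    ] F [ 0.1306 -0.3233 -1.142 ] open 0.024738395553819313 g 61.3921594619751
turn z 2.8851504404415543e-05 then shift [-0.0029 -0.0019  0.0046] mm 2.8934538581536393 untilt [-0.0002 -0.0005  0.    ]
```

>>> {"api": "move_arm", "payload": {"plan": [[[-0.003,0,0.004],[0,0,0]],[[0,0,0],[0,0,0]],[[0,-0.02,0],[0,0,0]],[[0,-0.02,0],[0,0,0]],[[0,-0.02,0],[0,0,0]]]}}

```text
time: 8.15
tool_pos: [0.6041, 0.1085, 0.0952]
eef_rot: [3.141, -0.024, 0.001]
force: [0.2, -2.0, 1.8]
opening: 0.0251
grasp_force: 61.7
```

>>> {"api": "move_arm", "payload": {"plan": [[[0,-0.02,0],[0,0,0]],[[0,-0.02,0],[0,0,0]],[[0,-0.02,0],[0,0,0]],[[0,-0.02,0],[0,0,0]],[[0,-0.02,0],[0,0,0]]]}}

```text
time: 8.65
tool_pos: [0.6048, 0.1584, 0.0951]
eef_rot: [3.141, -0.024, 0.0]
force: [0.8, -3.2, 4.6]
opening: 0.0247
grasp_force: 62.1
```

```bash
python3 -c "
from h import *
st();crop('scene','s6',180,160,380,300,4)"
```

```text
t 8.65 q [ 0.5148  0.5347 -0.1876  0.0006 -0.8484  1.0401] p [0.6048 0.1584 0.0951] yaw -0.015512852049129762 tilt [ 0.0002 -0.0004 -1.    ] F [ 0.8209 -3.2471  4.5579] open 0.024657239247228006 g 62.06099510192871
```

View pics/s6.png

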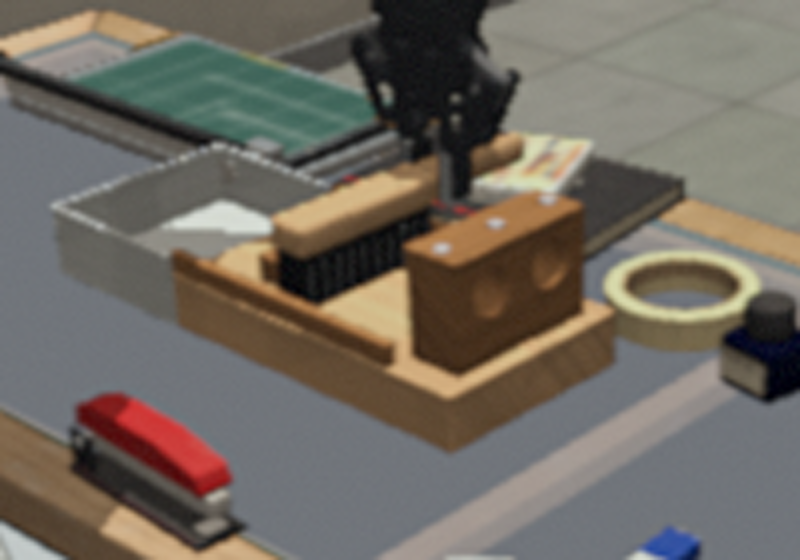

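The brush is on the bed with contact force about 4 N, and an offcut is just visible ahead of it at crop (268,265). I'm now at jig y≈123 and will continue to ≈243.

>>> {"api": "move_arm", "payload": {"plan": [[[0,-0.02,0],[0,0,0]],[[0,-0.02,0],[0,0,0]],[[0,-0.02,0],[0,0,0]],[[0,-0.02,0],[0,0,0]],[[0,-0.02,0],[0,0,0]]]}}

```text
time: 9.2
tool_pos: [0.6055, 0.2079, 0.0951]
eef_rot: [3.141, -0.025, -0.0]
force: [0.5, -3.2, 5.5]
opening: 0.0251
grasp_force: 62.1
```

>>> {"api": "move_arm", "payload": {"plan": [[[0,-0.02,0],[0,0,0]],[[0,-0.02,0],[0,0,0]],[[0,-0.02,0],[0,0,0]],[[0,-0.02,0],[0,0,0]],[[0,-0.02,0],[0,0,0]]]}}

```text
time: 9.7
tool_pos: [0.6063, 0.258, 0.0951]
eef_rot: [3.141, -0.025, 0.0]
force: [0.2, -3.1, 5.7]
opening: 0.0249
grasp_force: 62.1
```

>>> {"api": "move_arm", "payload": {"plan": [[[0,-0.02,0],[0,0,0]],[[0,-0.02,0],[0,0,0]],[[0,0,0],[0,0,0]],[[0,0,-0.05],[0,0,0]],[[0,0,-0.09],[0,0,0]]]}}

```text
time: 10.2
tool_pos: [0.6039, 0.2767, 0.16]
eef_rot: [3.137, -0.027, -0.015]
force: [0.5, 0.9, -0.6]
opening: 0.025
grasp_force: 61.4
```

>>> {"api": "move_arm", "payload": {"plan": [[[0,0.05,-0.09],[0,0,0]],[[0,0.1,-0.05],[0,0,0]],[[0,0.1,0],[0,0,0]],[[0,0.1,0],[0,0,0]],[[0,0.1,0],[0,0,0]]]}}

```text
time: 10.7
tool_pos: [0.6023, 0.0573, 0.2301]
eef_rot: [-3.14, 0.025, 0.001]
force: [1.2, 0.2, 0.0]
opening: 0.0251
grasp_force: 61.4
```

>>> {"api": "move_arm", "payload": {"plan": [[[0,0.1,0],[0,0,0]],[[0,0.1,0],[0,0,0]],[[0,0.1,0],[0,0,0]],[[-0.03,0.09,0],[0,0,0]],[[-0.03,0.09,0],[0,0,0]]]}}

```text
time: 11.2
tool_pos: [0.5683, -0.1823, 0.2295]
eef_rot: [-3.14, 0.026, 0.002]
force: [0.4, -0.1, -2.0]
opening: 0.0248
grasp_force: 61.4
```

```bash
python3 -c "
from h import *
st();to(.491,-.3676,.25,-.056);cv2.imwrite('pics/t7.png',cv2.resize(camera('top')[170:340,110:510,::-1],None,fx=2,fy=2,interpolation=cv2.INTER_CUBIC))"
```

```text
t 11.2 q [-0.04    0.3576 -0.1027 -0.0015 -1.1117  1.5946] p [ 0.5683 -0.1823  0.2295] yaw -0.016812064756668903 tilt [-0.0011  0.0014 -1.    ] F [ 0.426  -0.0968 -1.9955] open 0.02481020688826266 g 61.36320948600769
turn z 0.024947814414164965 then shift [-0.1337  0.3787 -0.041 ] mm 201.84974675387545 untilt [-0.0009  0.0007  0.    ]
```

View pics/t7.png

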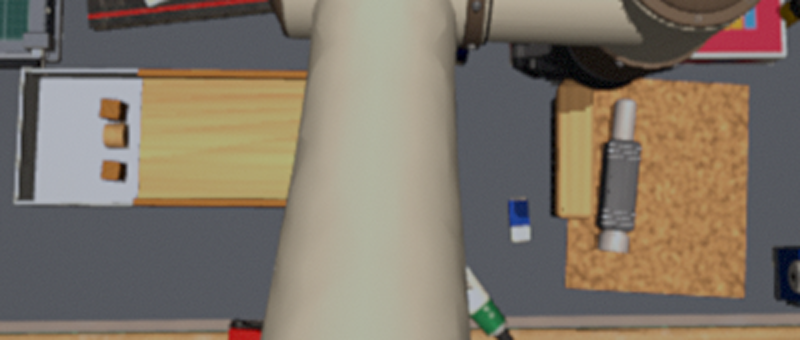

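All three offcuts are in the tray (crop x≈113, with the bed edge at 140), the channel is clear and the gauge hasn't moved. Next I'll return the brush to the mat.

>>> {"api": "move_arm", "payload": {"plan": [[[-0.03,0.085,0],[0,0,0.025]],[[-0.03,0.085,0],[0,0,0]],[[-0.03,0.085,0],[0,0,0]],[[-0.03,0.085,0],[0,0,0]],[[-0.014,0.039,0],[0,0,0]]]}}

```text
time: 11.75
tool_pos: [0.4917, -0.3693, 0.2296]
eef_rot: [-3.139, 0.093, 0.001]
force: [0.1, 0.6, 0.1]
opening: 0.0253
grasp_force: 61.4
```

>>> {"api": "move_arm", "payload": {"plan": [[[0,0,0],[0,0,0]],[[0,0,0.07],[0,0,0]],[[0,0,0.09],[0,0,0]],[[0,0,0.09],[0,0,0]],[[0,0,0],[0,0,0]]]}}

```text
time: 12.25
tool_pos: [0.4894, -0.3636, 0.0986]
eef_rot: [-3.133, 0.089, 0.021]
force: [-0.6, 0.2, -1.7]
opening: 0.0249
grasp_force: 61.2
```

```bash
python3 -c "
from h import *
st();to(.491,-.3676,.060,-.056)
P=cast('top',np.array([[113,109],[116,135],[113,170]])/2+[110,170],.017)
c,s=np.cos(JA),np.sin(JA)
print((P[:,:2]-JT)@np.array([[c,-s],[s,c]]))"
```

```text
t 12.25 q [-0.375   0.5149 -0.2127 -0.0035 -0.8586  1.8916] p [ 0.4894 -0.3636  0.0986] yaw -0.056477718877890444 tilt [-0.0133  0.0081 -0.9999] F [-0.6344  0.2008 -1.681 ] open 0.024912128368303515 g 61.19083285331726
turn z -0.00030412528329831014 then shift [0.0036 0.0078 0.0773] mm 38.88222444702632 untilt [-0.0047  0.0088  0.    ]
[[ 0.0352  0.2576]
 [ 0.0062  0.2532]
 [-0.0326  0.2549]]
```

>>> {"api": "move_arm", "payload": {"plan": [[[0,0,0.03],[0,0,0]],[[0,0,0.03],[0,0,0]],[[0,0,0.018],[0,0,0]],[[0,0,0],[0,0,0]],[[0,0,0],[0,0,0]]]}}

```text
time: 12.75
tool_pos: [0.4945, -0.3671, 0.0682]
eef_rot: [3.139, -0.086, 0.003]
force: [0.7, -0.7, -1.1]
opening: 0.025
grasp_force: 61.4
```

```bash
python3 -c "
from h import *
st();to(.491,-.3676,.060,-.056)"
```

```text
t 12.75 q [-0.376   0.5549 -0.2362  0.0005 -0.7778  1.892 ] p [ 0.4945 -0.3671  0.0682] yaw -0.05450096837202805 tilt [ 0.0017 -0.001  -1.    ] F [ 0.6504 -0.7369 -1.101 ] open 0.024970485059243173 g 61.36485815048218
turn z 0.0009543131737713078 then shift [-0.0069  0.0014  0.0163] mm 8.879404934915142 untilt [ 0.0006 -0.0011  0.    ]
```

>>> {"api": "move_arm", "payload": {"plan": [[[0,0,0.01],[0,0,0]],[[0,0,0.006],[0,0,0]],[[0,0,0],[0,0,0]],[[0,0,0],[0,0,0]],[[0,0,0],[0,0,0]]]}}

```text
time: 13.25
tool_pos: [0.4942, -0.3671, 0.0601]
eef_rot: [3.14, -0.086, 0.002]
force: [-0.4, 0.7, 6.6]
opening: 0.0249
grasp_force: 62.2
```

>>> {"api": "move_arm", "payload": {"plan": [[[0,0,0],[0,0,0]],[[0,0,0],[0,0,0]],[[0,0,0],[0,0,0]],[[0,0,0],[0,0,0]],[[0,0,0],[0,0,0]]], "fingers": 1}}

```text
time: 13.75
tool_pos: [0.4935, -0.367, 0.0587]
eef_rot: [-3.14, 0.087, 0.0]
force: [-0.2, -0.6, -0.2]
opening: 0.0855
grasp_force: 0.0
```

>>> {"api": "move_arm", "payload": {"plan": [[[0,0,-0.04],[0,0,0]],[[0,0,-0.08],[0,0,0]],[[0,0,-0.08],[0,0,0]],[[0,0,-0.06],[0,0,0]],[[0,0,0],[0,0,0]]]}}

```text
time: 14.25
tool_pos: [0.496, -0.3684, 0.1946]
eef_rot: [3.135, -0.085, 0.015]
force: [1.4, 0.1, -0.4]
opening: 0.0854
grasp_force: 0.0
```

```bash
python3 -c "
from h import *
st();to(.478,-.268,.19,-.10);crop('scene','s8',340,220,540,400,3)
o=np.array([.478,-.268]);d=np.array([np.cos(.1),-np.sin(.1)])
print((proj('scene',[[*(o+d*.096),.022],[*(o-d*.072),.022],[*(o-d*.05),.04],[*(o+d*.05),.04]])-[340,220])*3)"
```

```text
t 14.25 q [-0.3765  0.4155 -0.1068  0.0018 -1.0376  1.8921] p [ 0.496  -0.3684  0.1946] yaw -0.0542428634304365 tilt [ 0.0095 -0.0054 -0.9999] F [ 1.3912  0.084  -0.4451] open 0.08536211602511483 g 0.0
turn z 0.029129897867107853 then shift [-0.0558 -0.1962  0.0091] mm 102.08276686448045 untilt [ 0.0031 -0.0062  0.    ]
[[268.4311 205.6273]
 [109.7487 303.9383]
 [133.4751 266.7766]
 [229.7378 208.3978]]
```

View pics/s8.png

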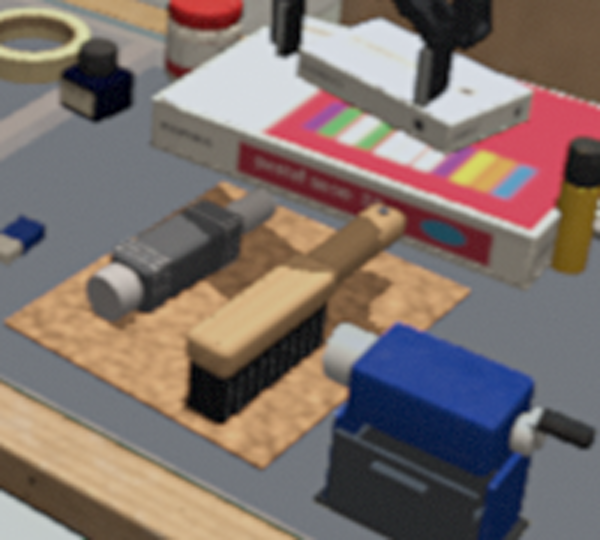

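The brush is standing on the mat again and the gauge is at its predicted pixels (tip 262,205; no-go face 110,298). Next I'll grasp the gauge.

>>> {"api": "move_arm", "payload": {"plan": [[[-0.014,-0.049,0],[0,0,0.029]],[[-0.014,-0.049,0],[0,0,0]],[[-0.014,-0.049,0],[0,0,0]],[[-0.014,-0.049,0],[0,0,0]],[[0,0,0],[0,0,0]]]}}

```text
time: 14.8
tool_pos: [0.4729, -0.2645, 0.1875]
eef_rot: [-3.136, 0.155, 0.005]
force: [0.1, -0.9, -0.6]
opening: 0.0855
grasp_force: 0.0
```

>>> {"api": "move_arm", "payload": {"plan": [[[0,0,0.05],[0,0,0]],[[0,0,0.06],[0,0,0]],[[0,0,0.06],[0,0,0]],[[0,0,0.04],[0,0,0]],[[0,0,0],[0,0,0]]]}}

```text
time: 15.3
tool_pos: [0.4718, -0.2666, 0.08]
eef_rot: [-3.135, 0.16, 0.014]
force: [-0.2, 0.2, 0.1]
opening: 0.0856
grasp_force: 0.0
```

>>> {"api": "move_arm", "payload": {"plan": [[[0,0,0],[0,0,0]],[[0,0,0],[0,0,0]],[[0,0,0],[0,0,0]]]}}

```text
time: 15.6
tool_pos: [0.4752, -0.2672, 0.0851]
eef_rot: [3.137, -0.158, 0.004]
force: [0.4, 0.5, -0.1]
opening: 0.0855
grasp_force: 0.0
```

```bash
python3 -c "
from h import *
st();to(.478,-.268,.033,-.10)"
```

```text
t 15.6 q [-0.2146  0.4376 -0.4038  0.0002 -0.7268  1.6846] p [ 0.4752 -0.2672  0.0851] yaw -0.10068989042285933 tilt [ 0.0025 -0.0007 -1.    ] F [ 0.3662  0.5468 -0.1478] open 0.0855453569153048 g 0.0
turn z -0.0004391978839592808 then shift [0.0057 0.0011 0.1042] mm 52.18722309798961 untilt [ 0.0003 -0.0016  0.    ]
```

>>> {"api": "move_arm", "payload": {"plan": [[[0.0057,0.001,0.03],[0,0,0]],[[0,0,0.035],[0,0,0]],[[0,0,0.025],[0,0,0]],[[0,0,0.013],[0,0,0]],[[0,0,0],[0,0,0]]]}}

```text
time: 16.1
tool_pos: [0.4769, -0.2676, 0.0319]
eef_rot: [-3.137, 0.158, 0.002]
force: [-0.3, 0.3, 0.6]
opening: 0.0857
grasp_force: 0.0
```

>>> {"api": "move_arm", "payload": {"plan": [[[0,0,0],[0,0,0]],[[0,0,0],[0,0,0]],[[0,0,0],[0,0,0]]]}}

```text
time: 16.4
tool_pos: [0.4777, -0.2677, 0.033]
eef_rot: [3.137, -0.158, 0.002]
force: [0.2, -0.1, 0.4]
opening: 0.0852
grasp_force: 0.0
```

>>> {"api": "move_arm", "payload": {"plan": [[[0,0,0],[0,0,0]],[[0,0,0],[0,0,0]],[[0,0,0],[0,0,0]],[[0,0,0],[0,0,0]],[[0,0,0],[0,0,0]]], "fingers": -1}}

```text
time: 16.9
tool_pos: [0.4776, -0.2677, 0.0327]
eef_rot: [3.137, -0.158, 0.001]
force: [0.7, 0.7, 3.1]
opening: 0.0353
grasp_force: 61.5
```

>>> {"api": "move_arm", "payload": {"plan": [[[0,0,0],[0,0,0]],[[0,0,0],[0,0,0]],[[0,0,0],[0,0,0]]]}}

```text
time: 17.2
tool_pos: [0.4776, -0.2677, 0.0327]
eef_rot: [3.137, -0.158, 0.001]
force: [0.7, 1.2, 2.8]
opening: 0.0352
grasp_force: 61.5
```

```bash
python3 -c "
from h import *
st();to(.478,-.268,.033,-.10)"
```

```text
t 17.2 q [-0.2147  0.5208 -0.438   0.0002 -0.6113  1.6848] p [ 0.4776 -0.2677  0.0327] yaw -0.10051382077288908 tilt [ 0.0007 -0.0003 -1.    ] F [0.6994 1.1737 2.7789] open 0.03523466359616818 g 61.45379304885864
turn z -0.0003271084634743747 then shift [ 0.0009  0.0005 -0.0006] mm 0.6021821538647613 untilt [ 0.0001 -0.0005  0.    ]
```

>>> {"api": "move_arm", "payload": {"plan": [[[0,0,-0.05],[0,0,0]],[[0,0,-0.09],[0,0,0]],[[0,0,-0.09],[0,0,0]],[[0,0,-0.09],[0,0,0.0946]],[[0,0,-0.015],[0,0,0.0946]]]}}

```text
time: 17.7
tool_pos: [0.4795, -0.2686, 0.2054]
eef_rot: [3.076, -0.629, 0.016]
force: [0.8, -0.4, -2.0]
opening: 0.0349
grasp_force: 61.0
```

>>> {"api": "move_arm", "payload": {"plan": [[[0,0,0],[0,0,0.0946]],[[0,0,0],[0,0,0.0946]],[[0,0,0],[0,0,0.0946]],[[0,0,0],[0,0,0.0946]],[[0,0,0],[0,0,0.0946]]]}}

```text
time: 18.2
tool_pos: [0.4763, -0.2673, 0.1986]
eef_rot: [2.638, -1.705, -0.004]
force: [0.5, 1.4, -2.5]
opening: 0.0354
grasp_force: 60.8
```

>>> {"api": "move_arm", "payload": {"plan": [[[0,0,0],[0,0,0.0946]],[[0,0,0],[0,0,0.0946]],[[0,0,0],[0,0,0.0946]],[[0,0,0],[0,0,0]],[[0,0,0],[0,0,0]]]}}

```text
time: 18.7
tool_pos: [0.4767, -0.2675, 0.1991]
eef_rot: [2.206, -2.235, -0.003]
force: [0.3, 0.9, -1.7]
opening: 0.0354
grasp_force: 60.8
```

```bash
python3 -c "
from h import *
st();x,y=jw(-.025,.14);to(x,y,.2,JA-np.pi/2)"
```

```text
t 18.7 q [-0.2148  0.3027 -0.2683 -0.0004 -1.0015  0.202 ] p [ 0.4767 -0.2675  0.1991] yaw -1.5838460593583925 tilt [-0.0016  0.0007 -1.    ] F [ 0.3285  0.8655 -1.7388] open 0.035361630127283404 g 60.8254337310791
turn z 0.0019418605610874546 then shift [-0.8863 -0.0447 -0.0018] mm 443.73549253519406 untilt [0.001  0.0005 0.    ]
```

>>> {"api": "move_arm", "payload": {"plan": [[[-0.0886,-0.0045,0],[0,0,0.002]],[[-0.0886,-0.0045,0],[0,0,0]],[[-0.0886,-0.0045,0],[0,0,0]],[[-0.0886,-0.0045,0],[0,0,0]],[[-0.0886,-0.0045,0],[0,0,0]]]}}

```text
time: 19.2
tool_pos: [0.4922, -0.0448, 0.1998]
eef_rot: [2.203, -2.24, -0.0]
force: [1.3, -0.7, -1.9]
opening: 0.0351
grasp_force: 60.9
```

>>> {"api": "move_arm", "payload": {"plan": [[[-0.0886,-0.0045,0],[0,0,0]],[[-0.0886,-0.0045,0],[0,0,0]],[[-0.0886,-0.0045,0],[0,0,0]],[[-0.0886,-0.0045,0],[0,0,0]],[[-0.0886,-0.0045,0],[0,0,0]]]}}

```text
time: 19.7
tool_pos: [0.5076, 0.1766, 0.1997]
eef_rot: [2.203, -2.239, -0.0]
force: [1.6, 0.5, -1.4]
opening: 0.0355
grasp_force: 60.9
```

>>> {"api": "move_arm", "payload": {"plan": [[[0,0,0.04],[0,0,0]],[[0,0,0.06],[0,0,0]],[[0,0,0.06],[0,0,0]],[[0,0,0.03],[0,0,0]],[[0,0,0],[0,0,0]]]}}

```text
time: 20.2
tool_pos: [0.5063, 0.1738, 0.1022]
eef_rot: [2.198, -2.236, -0.002]
force: [0.6, -1.0, -1.9]
opening: 0.0352
grasp_force: 60.9
```

>>> {"api": "move_arm", "payload": {"plan": [[[0,0,0],[0,0,0]],[[0,0,0],[0,0,0]],[[0,0,0],[0,0,0]],[[0,0,0],[0,0,0]]]}}

```text
time: 20.6
tool_pos: [0.5084, 0.1751, 0.1058]
eef_rot: [-2.199, 2.241, -0.0]
force: [-0.4, -0.7, -1.3]
opening: 0.0353
grasp_force: 60.9
```

```bash
python3 -c "
from h import *
st();x,y=jw(-.025,.14);to(x,y,.0957,JA-np.pi/2)
crop('scene','s9',180,160,340,280,5)
P=[[*jw(a,b),z] for a,b,z in ((-.025,.044,.085),(-.025,.212,.085),(-.025,-.02,.085),(-.055,-.02,.112),(-.055,.02,.112),(.055,-.02,.112))]
print((proj('scene',P)-[180,160])*5)"
```

```text
t 20.6 q [ 0.6334  0.3985 -0.4021  0.0001 -0.7684 -0.6522] p [0.5084 0.1751 0.1058] yaw -1.5895983592401066 tilt [ 0.0015  0.0011 -1.    ] F [-0.449  -0.6672 -1.3422] open 0.03526906453084775 g 60.897696018218994
turn z -0.0017201672801994453 then shift [-0.0004  0.0045  0.0202] mm 10.356339367075337 untilt [-0.001   0.0007  0.    ]
[[522.3926 330.7742]
 [292.3949 239.5872]
 [620.1866 369.5465]
 [572.4492 338.0157]
 [509.9415 313.4872]
 [734.676  261.9102]]
```

View pics/s9.png

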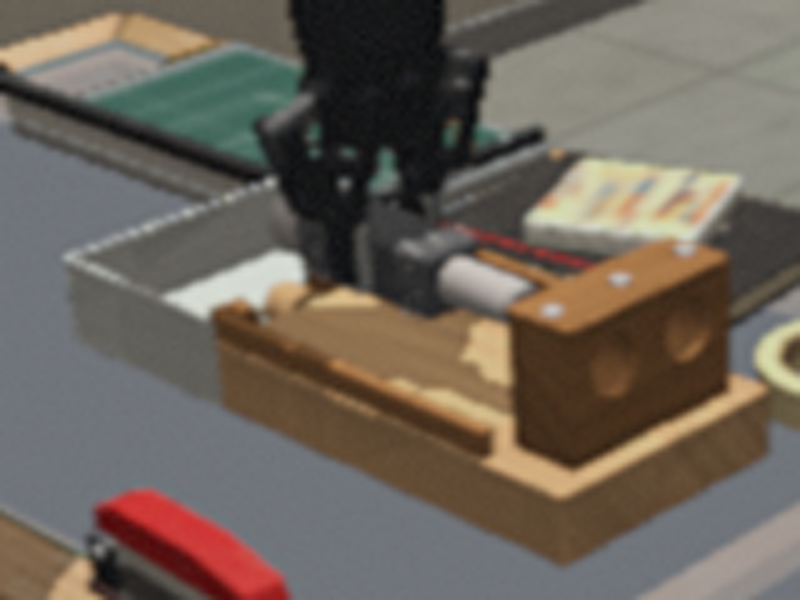

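The gauge is in line with the near bore with its go end towards the block. The jig's predicted pixels are a uniform 7 crop px low (block corner seen at 572,331 against 572,338), so the scene camera has a pitch bias and the jig position stands. I'll lower to bore height and enter slowly.

>>> {"api": "move_arm", "payload": {"plan": [[[0,0.0045,0.01],[0,0,0]],[[0,0,0.01],[0,0,0]],[[0,0,0],[0,0,0]],[[0,0,0],[0,0,0]],[[0,0,0],[0,0,0]]]}}

```text
time: 21.15
tool_pos: [0.5059, 0.175, 0.0948]
eef_rot: [2.2, -2.242, 0.0]
force: [0.8, 0.2, -1.4]
opening: 0.0353
grasp_force: 60.9
```

```bash
python3 -c "
from h import *
st();x,y=jw(-.025,.14);to(x,y,.0957,JA-np.pi/2)"
```

```text
t 21.15 q [ 0.6362  0.4112 -0.4175  0.0001 -0.7421 -0.6552] p [0.5059 0.175  0.0948] yaw -1.589688813176081 tilt [ 0.     -0.0001 -1.    ] F [ 0.8009  0.2017 -1.3778] open 0.03525163531908705 g 60.89724540710449
turn z -0.0017777520443291487 then shift [-0.0007 -0.0006 -0.0017] mm 0.9631040050135969 untilt [-0. -0.  0.]
```

>>> {"api": "move_arm", "payload": {"plan": [[[0.012,-0.0006,-0.0015],[0,0,-0.0018]],[[0.012,0,0],[0,0,0]],[[0.012,0,0],[0,0,0]],[[0.012,0,0],[0,0,0]],[[0,0,0],[0,0,0]]]}}

```text
time: 21.65
tool_pos: [0.5055, 0.1499, 0.0956]
eef_rot: [2.202, -2.24, -0.0]
force: [0.7, 0.0, -3.0]
opening: 0.0353
grasp_force: 60.9
```

>>> {"api": "move_arm", "payload": {"plan": [[[0.006,0,0],[0,0,0]],[[0.006,0,0],[0,0,0]],[[0,0,0],[0,0,0]]]}}

```text
time: 21.95
tool_pos: [0.5055, 0.1446, 0.0956]
eef_rot: [2.203, -2.24, -0.0]
force: [-0.3, -0.1, -2.6]
opening: 0.0354
grasp_force: 60.9
```

```bash
python3 -c "
from h import *
st();x,y=jw(-.025,.07);to(x,y,.0957,JA-np.pi/2)"
```

```text
t 21.95 q [ 0.5874  0.3971 -0.4399 -0.0001 -0.734  -0.6039] p [0.5055 0.1446 0.0956] yaw -1.5873107049192476 tilt [-0.0002 -0.0001 -1.    ] F [-0.3213 -0.078  -2.5816] open 0.03542903838976183 g 60.89877247810364
turn z -0.00026380130719848863 then shift [ 0.0786 -0.0003 -0.0002] mm 39.319986763630894 untilt [ 0.0001 -0.      0.    ]
```

The tip is about 6 mm inside the bore with no side force, so I'll keep going.

>>> {"api": "move_arm", "payload": {"plan": [[[0.012,0,0],[0,0,0]],[[0.012,0,0],[0,0,0]],[[0.012,0,0],[0,0,0]],[[0.012,0,0],[0,0,0]],[[0.012,0,0],[0,0,0]]]}}

```text
time: 22.45
tool_pos: [0.5051, 0.1143, 0.0957]
eef_rot: [-2.203, 2.24, -0.0]
force: [0.1, 0.5, -2.2]
opening: 0.0355
grasp_force: 60.9
```

>>> {"api": "move_arm", "payload": {"plan": [[[0.006,0,0],[0,0,0]],[[0.004,0,0],[0,0,0]],[[0,0,0],[0,0,0]],[[0,0,0],[0,0,0]]]}}

```text
time: 22.85
tool_pos: [0.5051, 0.11, 0.0957]
eef_rot: [-2.203, 2.239, -0.0]
force: [-0.5, -0.4, -1.4]
opening: 0.0355
grasp_force: 60.9
```

```bash
python3 -c "
from h import *
st();x,y=jw(-.025,.07);to(x,y,.0957,JA-np.pi/2)"
```

```text
t 22.85 q [ 0.5287  0.3847 -0.4616  0.     -0.7243 -0.5448] p [0.5051 0.11   0.0957] yaw -1.5868909359509957 tilt [ 0.0002  0.0001 -1.    ] F [-0.4841 -0.4447 -1.4358] open 0.035533102528291595 g 60.897982120513916
turn z 3.431917817016902e-06 then shift [ 0.0094 -0.     -0.0001] mm 4.694897200251659 untilt [-0.0001  0.      0.    ]
```

>>> {"api": "move_arm", "payload": {"plan": [[[0.004,0,0],[0,0,0]],[[0.002,0,0],[0,0,0]],[[0,0,0],[0,0,0]]]}}

```text
time: 23.15
tool_pos: [0.5052, 0.1081, 0.0957]
eef_rot: [-2.202, 2.238, 0.001]
force: [-1.9, 5.0, -2.1]
opening: 0.0353
grasp_force: 60.9
```

>>> {"api": "move_arm", "payload": {"plan": [[[0.002,0,0],[0,0,0]],[[0,0,0],[0,0,0]],[[0,0,0],[0,0,0]]]}}

```text
time: 23.45
tool_pos: [0.5052, 0.1081, 0.0958]
eef_rot: [-2.201, 2.237, 0.002]
force: [-2.4, 8.8, -1.8]
opening: 0.0355
grasp_force: 60.9
```

```bash
cat >> h.py <<'E'
def blob(cx):
    im=camera('scene');hsv=cv2.cvtColor(im,cv2.COLOR_RGB2HSV)
    u=proj('scene',[[*jw(cx,-.026),.085]])[0]+[-1,-1.4]
    x,y=u.round().astype(int);w=hsv[y-9:y+10,x-9:x+10].astype(int)
    m=(w[...,1]<70)&(w[...,2]>50);n,l,s,c=cv2.connectedComponentsWithStats(m.astype(np.uint8))
    print("expected tip px",u,[(s[i].tolist(),(c[i]+[x-9,y-9]).round(1).tolist()) for i in range(1,n) if s[i,4]>5])
    print("per mm along y:",(proj('scene',[[*jw(cx,-.036),.085]])-proj('scene',[[*jw(cx,-.026),.085]]))[0]/10)
E
python3 -c "
from h import *
st();blob(-.025)"
```

```text
t 23.45 q [ 0.5241  0.3833 -0.4625 -0.0029 -0.7219 -0.5378] p [0.5052 0.1081 0.0958] yaw -1.586730739844564 tilt [ 0.0017  0.0032 -1.    ] F [-2.3793  8.7728 -1.7916] open 0.0354865523640586 g 60.90878963470459
expected tip px [304.9354 233.2618] [([2, 3, 9, 11, 82], [302.3, 232.1])]
per mm along y: [0.3189 0.1264]
```

The shoulder contact holds at about 9 N, within 2 mm of where it should be, and the steel tip fills the outer mouth. I'll withdraw, go over the block, and bring the no-go end to the outer mouth.

>>> {"api": "move_arm", "payload": {"plan": [[[-0.008,0,0],[0,0,0]],[[-0.02,0,0],[0,0,0]],[[-0.035,0,0],[0,0,0]],[[-0.035,0,0],[0,0,0]],[[-0.035,0,0],[0,0,0]]]}}

```text
time: 24.0
tool_pos: [0.5061, 0.1742, 0.0956]
eef_rot: [-2.204, 2.239, -0.0]
force: [0.1, -0.2, -2.5]
opening: 0.0352
grasp_force: 60.9
```

>>> {"api": "move_arm", "payload": {"plan": [[[-0.01,0,0],[0,0,0]],[[0,0,0],[0,0,0]],[[0,0,-0.06],[0,0,0]],[[0,0,-0.08],[0,0,0]],[[0,0,-0.07],[0,0,0]]]}}

```text
time: 24.5
tool_pos: [0.5058, 0.1768, 0.2019]
eef_rot: [2.202, -2.239, 0.0]
force: [0.8, 0.7, -2.0]
opening: 0.0354
grasp_force: 60.8
```

>>> {"api": "move_arm", "payload": {"plan": [[[0.04,0,0],[0,0,0]],[[0.08,0,0],[0,0,0]],[[0.09,0,0],[0,0,0]],[[0.09,0,0],[0,0,0]],[[0.09,0,0],[0,0,0]]]}}

```text
time: 25.0
tool_pos: [0.5021, -0.0195, 0.2006]
eef_rot: [2.203, -2.239, -0.0]
force: [1.5, 0.2, -1.4]
opening: 0.035
grasp_force: 61.0
```

>>> {"api": "move_arm", "payload": {"plan": [[[0.09,0,0],[0,0,0]],[[0.04,0,0],[0,0,0]],[[0,0,0],[0,0,0]],[[0,0,0],[0,0,0]]]}}

```text
time: 25.4
tool_pos: [0.5014, -0.083, 0.2005]
eef_rot: [2.201, -2.241, -0.001]
force: [-0.9, 0.7, -1.9]
opening: 0.035
grasp_force: 61.0
```

```bash
python3 -c "
from h import *
st();x,y=jw(-.025,-.11);to(x,y,.0957,JA-np.pi/2)"
```

```text
t 25.4 q [ 0.1556  0.2382 -0.3565 -0.0003 -0.9765 -0.1733] p [ 0.5014 -0.083   0.2005] yaw -1.588695172825082 tilt [-0.0005  0.0002 -1.    ] F [-0.927   0.6935 -1.9424] open 0.03497263496987463 g 60.96476197242737
turn z -0.001145180950260976 then shift [-0.0167 -0.0011  0.2096] mm 105.11086016819219 untilt [0.0003 0.0001 0.    ]
```

>>> {"api": "move_arm", "payload": {"plan": [[[0,-0.001,0.04],[0,0,-0.001]],[[0,0,0.06],[0,0,0]],[[0,0,0.06],[0,0,0]],[[0,0,0.03],[0,0,0]],[[0,0,0.015],[0,0,0]]]}}

```text
time: 25.9
tool_pos: [0.5016, -0.0815, 0.0965]
eef_rot: [2.205, -2.234, -0.003]
force: [-0.6, 0.3, -1.2]
opening: 0.0354
grasp_force: 60.9
```

>>> {"api": "move_arm", "payload": {"plan": [[[0,0,0.004],[0,0,0]],[[0,0,0],[0,0,0]],[[0,0,0],[0,0,0]],[[0,0,0],[0,0,0]]]}}

```text
time: 26.3
tool_pos: [0.503, -0.0824, 0.0971]
eef_rot: [-2.204, 2.236, -0.002]
force: [-0.8, -0.1, -1.8]
opening: 0.0351
grasp_force: 60.9
```

```bash
python3 -c "
from h import *
st();x,y=jw(-.025,-.092);to(x,y,.0957,JA-np.pi/2)"
```

```text
t 26.3 q [ 0.1565  0.3719 -0.4789  0.0001 -0.7179 -0.171 ] p [ 0.503  -0.0824  0.0971] yaw -1.5852293984044856 tilt [ 0.0021  0.0002 -1.    ] F [-0.7724 -0.0699 -1.7869] open 0.03505737709741834 g 60.925408601760864
turn z 0.00106119957245647 then shift [-0.0515  0.002   0.0028] mm 25.804764163746167 untilt [-0.0013  0.0002  0.    ]
```

>>> {"api": "move_arm", "payload": {"plan": [[[-0.01,0.002,0.0028],[0,0,0.001]],[[-0.012,0,0],[0,0,0]],[[-0.01,0,0],[0,0,0]],[[-0.006,0,0],[0,0,0]],[[0,0,0],[0,0,0]]]}}

```text
time: 26.8
tool_pos: [0.5018, -0.063, 0.0948]
eef_rot: [-2.204, 2.238, -0.0]
force: [-0.1, 0.2, -1.9]
opening: 0.0348
grasp_force: 60.9
```

>>> {"api": "move_arm", "payload": {"plan": [[[-0.004,0,0],[0,0,0]],[[-0.003,0,0],[0,0,0]],[[0,0,0],[0,0,0]]]}}

```text
time: 27.1
tool_pos: [0.5018, -0.06, 0.0947]
eef_rot: [-2.203, 2.239, -0.0]
force: [0.2, -0.0, -2.1]
opening: 0.0352
grasp_force: 60.9
```

```bash
python3 -c "
from h import *
st();x,y=jw(-.025,-.092);to(x,y,.0957,JA-np.pi/2)"
```

```text
t 27.1 q [ 0.2028  0.3702 -0.4903 -0.     -0.7103 -0.2189] p [ 0.5018 -0.06    0.0947] yaw -1.586878182810174 tilt [ 0.  0. -1.] F [ 0.2472 -0.0387 -2.0822] open 0.035182467306466625 g 60.92400312423706
turn z 1.1550819423982443e-05 then shift [-0.0066 -0.0012 -0.0019] mm 3.486094711406117 untilt [-0.  0.  0.]
```

>>> {"api": "move_arm", "payload": {"plan": [[[-0.003,-0.001,-0.0015],[0,0,0]],[[-0.003,0,0],[0,0,0]],[[0,0,0],[0,0,0]]]}}

```text
time: 27.4
tool_pos: [0.5024, -0.057, 0.0955]
eef_rot: [-2.203, 2.239, -0.0]
force: [-0.3, -0.7, -0.7]
opening: 0.0352
grasp_force: 60.9
```

>>> {"api": "move_arm", "payload": {"plan": [[[-0.002,0,0],[0,0,0]],[[-0.002,0,0],[0,0,0]],[[0,0,0],[0,0,0]]]}}

```text
time: 27.7
tool_pos: [0.5023, -0.055, 0.0955]
eef_rot: [2.203, -2.239, -0.0]
force: [-0.2, -0.3, -1.5]
opening: 0.0351
grasp_force: 60.9
```

>>> {"api": "move_arm", "payload": {"plan": [[[-0.002,0,0],[0,0,0]],[[-0.002,0,0],[0,0,0]],[[0,0,0],[0,0,0]]]}}

```text
time: 28.0
tool_pos: [0.5023, -0.0538, 0.0956]
eef_rot: [2.203, -2.238, 0.001]
force: [0.1, -5.2, -2.1]
opening: 0.0353
grasp_force: 60.9
```

>>> {"api": "move_arm", "payload": {"plan": [[[-0.002,0,0],[0,0,0]],[[0,0,0],[0,0,0]],[[0,0,0],[0,0,0]]]}}

```text
time: 28.3
tool_pos: [0.5023, -0.0537, 0.0956]
eef_rot: [2.202, -2.238, 0.002]
force: [0.9, -8.5, -2.2]
opening: 0.0352
grasp_force: 60.8
```

Both contacts are confirmed: the go and no-go contact positions differ by 161.8 mm against the 162 mm expected. Now the far bore, from the lane side.

>>> {"api": "move_arm", "payload": {"plan": [[[0.01,0,0],[0,0,0]],[[0.03,0,0],[0,0,0]],[[0,0,-0.05],[0,0,0]],[[0,0,-0.08],[0,0,0]],[[0,0,-0.08],[0,0,0]]]}}

```text
time: 28.8
tool_pos: [0.5015, -0.0721, 0.2011]
eef_rot: [2.202, -2.239, -0.002]
force: [1.6, -0.0, -1.6]
opening: 0.0355
grasp_force: 60.8
```

>>> {"api": "move_arm", "payload": {"plan": [[[-0.04,-0.02,0],[0,0,0]],[[-0.08,-0.02,0],[0,0,0]],[[-0.09,-0.02,0],[0,0,0]],[[-0.09,-0.02,0],[0,0,0]],[[-0.09,-0.02,0],[0,0,0]]]}}

```text
time: 29.3
tool_pos: [0.5551, 0.124, 0.2005]
eef_rot: [-2.203, 2.239, 0.001]
force: [1.0, 0.9, -1.7]
opening: 0.0352
grasp_force: 61.1
```

>>> {"api": "move_arm", "payload": {"plan": [[[-0.08,0,0],[0,0,0]],[[-0.03,0,0],[0,0,0]],[[0,0,0],[0,0,0]],[[0,0,0],[0,0,0]]]}}

```text
time: 29.7
tool_pos: [0.5556, 0.1767, 0.2001]
eef_rot: [2.203, -2.238, -0.001]
force: [-1.0, 0.1, -1.5]
opening: 0.0353
grasp_force: 61.0
```

```bash
python3 -c "
from h import *
st();x,y=jw(.025,.143);to(x,y,.0957,JA-np.pi/2)"
```

```text
t 29.7 q [ 0.5855  0.3601 -0.1787 -0.0004 -1.0332 -0.6013] p [0.5556 0.1767 0.2001] yaw -1.5867774624898963 tilt [-0.0012 -0.0004 -1.    ] F [-1.0102  0.1243 -1.542 ] open 0.03531631496060823 g 61.02778673171997
turn z 7.567136679192118e-05 then shift [-0.0015 -0.0012  0.2088] mm 104.41210527564064 untilt [ 0.0007 -0.0003  0.    ]
```

>>> {"api": "move_arm", "payload": {"plan": [[[0,-0.001,0.04],[0,0,0]],[[0,0,0.06],[0,0,0]],[[0,0,0.06],[0,0,0]],[[0,0,0.03],[0,0,0]],[[0,0,0.018],[0,0,0]]]}}

```text
time: 30.2
tool_pos: [0.5558, 0.175, 0.095]
eef_rot: [2.199, -2.24, -0.001]
force: [-0.5, 0.3, -2.2]
opening: 0.0354
grasp_force: 61.0
```

>>> {"api": "move_arm", "payload": {"plan": [[[0,0,0],[0,0,0]],[[0,0,0],[0,0,0]],[[0,0,0],[0,0,0]],[[0,0,0],[0,0,0]]]}}

```text
time: 30.6
tool_pos: [0.5571, 0.1773, 0.0976]
eef_rot: [-2.202, 2.238, -0.001]
force: [0.2, 0.6, -1.9]
opening: 0.0352
grasp_force: 61.0
```

```bash
python3 -c "
from h import *
st();x,y=jw(.025,.0728);to(x,y,.0957,JA-np.pi/2)"
```

```text
t 30.6 q [ 0.585   0.4745 -0.2926  0.0002 -0.8014 -0.6013] p [0.5571 0.1773 0.0976] yaw -1.5869633532616823 tilt [ 0.0019  0.0011 -1.    ] F [ 0.2103  0.6072 -1.9124] open 0.03521996586112732 g 60.97653150558472
turn z -4.267037402771001e-05 then shift [0.1401 0.0019 0.0039] mm 70.06118595035346 untilt [-0.0012  0.0007  0.    ]
```

>>> {"api": "move_arm", "payload": {"plan": [[[0.008,0.002,0.004],[0,0,0]],[[0.012,0,0],[0,0,0]],[[0.012,0,0],[0,0,0]],[[0,0,0],[0,0,0]],[[0,0,0],[0,0,0]]]}}

```text
time: 31.1
tool_pos: [0.5554, 0.1608, 0.0945]
eef_rot: [-2.203, 2.24, -0.0]
force: [0.3, 0.1, -2.2]
opening: 0.0353
grasp_force: 61.0
```

```bash
python3 -c "
from h import *
st();x,y=jw(.025,.0728);to(x,y,.0957,JA-np.pi/2)"
```

```text
t 31.1 q [ 0.5618  0.4704 -0.3104  0.0001 -0.7898 -0.5785] p [0.5554 0.1608 0.0945] yaw -1.5874978015597536 tilt [ 0.0002  0.0001 -1.    ] F [ 0.2983  0.1271 -2.1543] open 0.0352658462932476 g 60.976667404174805
turn z -0.0003829107278881444 then shift [ 0.107  -0.001  -0.0023] mm 53.50076915594804 untilt [-0.0001  0.      0.    ]
```

>>> {"api": "move_arm", "payload": {"plan": [[[0.008,-0.001,-0.002],[0,0,0]],[[0.008,0,0],[0,0,0]],[[0.008,0,0],[0,0,0]],[[0.006,0,0],[0,0,0]],[[0,0,0],[0,0,0]]]}}

```text
time: 31.6
tool_pos: [0.5555, 0.1456, 0.0954]
eef_rot: [2.203, -2.24, -0.0]
force: [-0.9, -0.2, -1.8]
opening: 0.0351
grasp_force: 61.0
```

```bash
python3 -c "
from h import *
st();x,y=jw(.025,.0728);to(x,y,.0957,JA-np.pi/2)"
```

```text
t 31.6 q [ 0.5383  0.4639 -0.3194 -0.     -0.7877 -0.555 ] p [0.5555 0.1456 0.0954] yaw -1.5875623140782271 tilt [-0.0002 -0.0001 -1.    ] F [-0.8828 -0.2162 -1.7552] open 0.03510573634090296 g 60.97673177719116
turn z -0.00042398067271360516 then shift [ 0.0766 -0.0004 -0.0005] mm 38.29212183895084 untilt [ 0.0002 -0.0001  0.    ]
```

The tip is 8 mm into the far bore with no resistance, so I'll continue.

>>> {"api": "move_arm", "payload": {"plan": [[[0.012,0,0],[0,0,0]],[[0.012,0,0],[0,0,0]],[[0.012,0,0],[0,0,0]],[[0.012,0,0],[0,0,0]],[[0.01,0,0],[0,0,0]]]}}

```text
time: 32.1
tool_pos: [0.5551, 0.1164, 0.0955]
eef_rot: [2.203, -2.24, -0.0]
force: [0.6, 0.7, -1.6]
opening: 0.0352
grasp_force: 61.0
```

>>> {"api": "move_arm", "payload": {"plan": [[[0.008,0,0],[0,0,0]],[[0.005,0,0],[0,0,0]],[[0,0,0],[0,0,0]],[[0,0,0],[0,0,0]]]}}

```text
time: 32.5
tool_pos: [0.5551, 0.1106, 0.0955]
eef_rot: [-2.203, 2.239, -0.0]
force: [-0.9, -0.4, -1.7]
opening: 0.0352
grasp_force: 61.0
```

```bash
python3 -c "
from h import *
st();x,y=jw(.025,.0728);to(x,y,.0957,JA-np.pi/2)"
```

```text
t 32.5 q [ 0.483   0.4524 -0.3405  0.     -0.7778 -0.4991] p [0.5551 0.1106 0.0955] yaw -1.5869502948023573 tilt [ 0.0001  0.0001 -1.    ] F [-0.9257 -0.3579 -1.6653] open 0.03520776797228276 g 60.977643728256226
turn z -3.435710062477172e-05 then shift [ 0.0067 -0.0001 -0.0004] mm 3.3449632139703773 untilt [-0.0001  0.      0.    ]
```

>>> {"api": "move_arm", "payload": {"plan": [[[0.003,0,0],[0,0,0]],[[0.003,0,0],[0,0,0]],[[0,0,0],[0,0,0]]]}}

```text
time: 32.8
tool_pos: [0.5549, 0.1075, 0.0955]
eef_rot: [2.203, -2.239, -0.0]
force: [-0.4, 0.4, -1.2]
opening: 0.0353
grasp_force: 61.0
```

>>> {"api": "move_arm", "payload": {"plan": [[[0.003,0,0],[0,0,0]],[[0,0,0],[0,0,0]],[[0,0,0],[0,0,0]],[[0,0,0],[0,0,0]]]}}

```text
time: 33.2
tool_pos: [0.555, 0.1073, 0.0955]
eef_rot: [-2.203, 2.238, 0.001]
force: [-1.2, 5.2, -1.6]
opening: 0.035
grasp_force: 60.9
```

Shoulder contact at the far bore comes at the expected position, 5 N. A slightly firmer hold, then withdraw, cross over and do the no-go.

>>> {"api": "move_arm", "payload": {"plan": [[[0.001,0,0],[0,0,0]],[[0,0,0],[0,0,0]],[[0,0,0],[0,0,0]],[[0,0,0],[0,0,0]]]}}

```text
time: 33.6
tool_pos: [0.555, 0.1072, 0.0955]
eef_rot: [-2.202, 2.237, 0.001]
force: [-2.5, 7.5, -1.0]
opening: 0.0349
grasp_force: 60.9
```

>>> {"api": "move_arm", "payload": {"plan": [[[-0.008,0,0],[0,0,0]],[[-0.02,0,0],[0,0,0]],[[-0.035,0,0],[0,0,0]],[[-0.035,0,0],[0,0,0]],[[-0.035,0,0],[0,0,0]]]}}

```text
time: 34.1
tool_pos: [0.5561, 0.1739, 0.0955]
eef_rot: [-2.204, 2.239, -0.0]
force: [0.6, 0.1, -1.7]
opening: 0.0355
grasp_force: 60.9
```

>>> {"api": "move_arm", "payload": {"plan": [[[-0.01,0,0],[0,0,0]],[[0,0,0],[0,0,0]],[[0,0,-0.06],[0,0,0]],[[0,0,-0.08],[0,0,0]],[[0,0,-0.07],[0,0,0]]]}}

```text
time: 34.6
tool_pos: [0.5559, 0.1766, 0.2018]
eef_rot: [2.203, -2.239, 0.0]
force: [0.5, 0.9, -1.1]
opening: 0.0353
grasp_force: 60.8
```

>>> {"api": "move_arm", "payload": {"plan": [[[0.04,0,0],[0,0,0]],[[0.08,0,0],[0,0,0]],[[0.09,0,0],[0,0,0]],[[0.09,0,0],[0,0,0]],[[0.09,0,0],[0,0,0]]]}}

```text
time: 35.1
tool_pos: [0.5516, -0.0203, 0.1997]
eef_rot: [2.202, -2.239, -0.002]
force: [0.3, 0.3, -1.8]
opening: 0.035
grasp_force: 61.0
```

>>> {"api": "move_arm", "payload": {"plan": [[[0.09,0,0],[0,0,0]],[[0.035,0,0],[0,0,0]],[[0,0,0],[0,0,0]],[[0,0,0],[0,0,0]]]}}

```text
time: 35.5
tool_pos: [0.5511, -0.0811, 0.1998]
eef_rot: [2.201, -2.241, -0.002]
force: [-0.7, 0.6, -1.8]
opening: 0.0352
grasp_force: 61.0
```

```bash
python3 -c "
from h import *
st();x,y=jw(.025,-.0895);to(x,y,.0957,JA-np.pi/2)"
```

```text
t 35.5 q [ 0.1446  0.3188 -0.2426 -0.0004 -1.011  -0.1624] p [ 0.5511 -0.0811  0.1998] yaw -1.5888524793420526 tilt [-0.0015  0.0002 -1.    ] F [-0.6725  0.5612 -1.848 ] open 0.03521234280340127 g 60.98065137863159
turn z -0.0012453253892867726 then shift [-0.0523 -0.0018  0.2081] mm 107.29717400762007 untilt [0.001  0.0001 0.    ]
```

>>> {"api": "move_arm", "payload": {"plan": [[[0,-0.001,0.04],[0,0,-0.001]],[[0,0,0.06],[0,0,0]],[[0,0,0.06],[0,0,0]],[[0,0,0.03],[0,0,0]],[[0,0,0.017],[0,0,0]]]}}

```text
time: 36.0
tool_pos: [0.5514, -0.0794, 0.0951]
eef_rot: [2.205, -2.234, -0.003]
force: [-0.6, -0.7, -2.3]
opening: 0.0352
grasp_force: 61.0
```

>>> {"api": "move_arm", "payload": {"plan": [[[0,0,0],[0,0,0]],[[0,0,0],[0,0,0]],[[0,0,0],[0,0,0]],[[-0.012,0,0],[0,0,0]],[[-0.012,0,0],[0,0,0]]]}}

```text
time: 36.5
tool_pos: [0.5529, -0.0681, 0.0977]
eef_rot: [-2.204, 2.237, -0.001]
force: [0.6, 0.8, -2.1]
opening: 0.035
grasp_force: 61.0
```

>>> {"api": "move_arm", "payload": {"plan": [[[-0.01,0,0],[0,0,0]],[[0,0,0],[0,0,0]],[[0,0,0],[0,0,0]]]}}

```text
time: 36.8
tool_pos: [0.5527, -0.0631, 0.0971]
eef_rot: [-2.206, 2.237, -0.0]
force: [0.5, 0.1, -1.8]
opening: 0.0354
grasp_force: 61.0
```

```bash
python3 -c "
from h import *
st();x,y=jw(.025,-.0895);to(x,y,.0957,JA-np.pi/2)"
```

```text
t 36.8 q [ 0.1776  0.4369 -0.3634  0.     -0.7704 -0.1918] p [ 0.5527 -0.0631  0.0971] yaw -1.5849307581949694 tilt [ 0. -0. -1.] F [ 0.4722  0.0968 -1.8036] open 0.03538483229988408 g 60.95079302787781
turn z 0.0012513198346584794 then shift [-0.0163  0.0007  0.0027] mm 8.260630483138117 untilt [-0. -0.  0.]
```

>>> {"api": "move_arm", "payload": {"plan": [[[-0.006,0.001,0.0025],[0,0,0.001]],[[-0.004,0,0],[0,0,0]],[[-0.002,0,0],[0,0,0]],[[0,0,0],[0,0,0]]]}}

```text
time: 37.2
tool_pos: [0.5523, -0.0573, 0.0957]
eef_rot: [2.204, -2.239, 0.0]
force: [0.1, -0.1, -2.0]
opening: 0.0353
grasp_force: 60.9
```

>>> {"api": "move_arm", "payload": {"plan": [[[-0.003,0,0],[0,0,0]],[[-0.002,0,0],[0,0,0]],[[0,0,0],[0,0,0]]]}}

```text
time: 37.5
tool_pos: [0.5523, -0.0548, 0.0957]
eef_rot: [-2.203, 2.239, -0.0]
force: [-0.6, 0.5, -1.6]
opening: 0.0354
grasp_force: 60.9
```

>>> {"api": "move_arm", "payload": {"plan": [[[-0.002,0,0],[0,0,0]],[[0,0,0],[0,0,0]],[[0,0,0],[0,0,0]]]}}

```text
time: 37.8
tool_pos: [0.5523, -0.0546, 0.0958]
eef_rot: [2.203, -2.239, 0.001]
force: [0.6, -5.3, -1.2]
opening: 0.0352
grasp_force: 60.9
```

No-go contact on the far bore is where expected (161.8 mm difference again). I'll hold a moment, then return the gauge to the mat.

>>> {"api": "move_arm", "payload": {"plan": [[[-0.0015,0,0],[0,0,0]],[[0,0,0],[0,0,0]],[[0,0,0],[0,0,0]],[[0,0,0],[0,0,0]]]}}

```text
time: 38.2
tool_pos: [0.5523, -0.0546, 0.0958]
eef_rot: [2.202, -2.239, 0.001]
force: [1.0, -8.1, -1.8]
opening: 0.0351
grasp_force: 60.9
```

>>> {"api": "move_arm", "payload": {"plan": [[[0.01,0,0],[0,0,0]],[[0.03,0,0],[0,0,0]],[[0,0,-0.05],[0,0,0]],[[0,0,-0.08],[0,0,0]],[[0,0,-0.08],[0,0,0]]]}}

```text
time: 38.7
tool_pos: [0.5514, -0.0737, 0.2013]
eef_rot: [2.202, -2.239, -0.003]
force: [0.4, -0.8, -1.9]
opening: 0.0355
grasp_force: 60.8
```

>>> {"api": "move_arm", "payload": {"plan": [[[0.04,0.014,0],[0,0,0]],[[0.07,0.027,0],[0,0,0]],[[0.08,0.03,0],[0,0,0]],[[0.08,0.03,0],[0,0,0]],[[0.08,0.03,0],[0,0,0]]]}}

```text
time: 39.2
tool_pos: [0.4827, -0.2486, 0.2008]
eef_rot: [-2.203, 2.238, 0.0]
force: [1.0, -0.8, -2.6]
opening: 0.0352
grasp_force: 61.1
```

```bash
python3 -c "
from h import *
st();to(.4776,-.2677,.2,JA-np.pi/2)
im=camera('top');cv2.imwrite('pics/t10.png',im[:,:,::-1])"
```

```text
t 39.2 q [-0.1772  0.2942 -0.2759 -0.0008 -1.0004  0.1618] p [ 0.4827 -0.2486  0.2008] yaw -1.5867136677067437 tilt [ 0.0005  0.0006 -1.    ] F [ 0.9678 -0.8238 -2.6078] open 0.03519505162020139 g 61.068856716156006
turn z 0.00011628438712073595 then shift [0.0384 0.0095 0.0016] mm 19.780933652017364 untilt [-0.0003  0.0004  0.    ]
```

>>> {"api": "move_arm", "payload": {"plan": [[[0.038,0.0095,0],[0,0,0]],[[0,0,0],[0,0,-0.0946]],[[0,0,0],[0,0,-0.0946]],[[0,0,0],[0,0,-0.0946]],[[0,0,0],[0,0,-0.0946]]]}}

```text
time: 39.75
tool_pos: [0.4782, -0.2663, 0.2005]
eef_rot: [-2.766, 1.488, 0.001]
force: [0.1, 0.2, -1.7]
opening: 0.0352
grasp_force: 61.0
```

>>> {"api": "move_arm", "payload": {"plan": [[[0,0,0],[0,0,-0.0946]],[[0,0,0],[0,0,-0.0946]],[[0,0,0],[0,0,-0.0946]],[[0,0,0],[0,0,-0.0946]],[[0,0,0],[0,0,-0.0946]]]}}

```text
time: 40.25
tool_pos: [0.4783, -0.2662, 0.2005]
eef_rot: [-3.118, 0.382, 0.0]
force: [-0.2, -0.7, -2.0]
opening: 0.0351
grasp_force: 61.0
```

>>> {"api": "move_arm", "payload": {"plan": [[[0,0,0],[0,0,-0.0946]],[[0,0,0],[0,0,0]],[[0,0,0],[0,0,0]]]}}

```text
time: 40.55
tool_pos: [0.4784, -0.2661, 0.2006]
eef_rot: [-3.137, 0.164, 0.0]
force: [0.2, 0.6, -1.7]
opening: 0.035
grasp_force: 61.0
```

```bash
python3 -c "
from h import *
st();to(.4776,-.2677,.036,-.1)
crop('scene','s11',340,220,540,400,3)"
```

```text
t 40.55 q [-0.2116  0.3019 -0.2652 -0.0004 -1.0039  1.6782] p [ 0.4784 -0.2661  0.2006] yaw -0.10445794243319166 tilt [-0.0001  0.0004 -1.    ] F [ 0.1989  0.5558 -1.7354] open 0.03501661693344365 g 60.976442098617554
turn z -0.0028380142970462537 then shift [-0.0013  0.0033  0.3292] mm 164.6271887178343 untilt [-0.0003  0.0001  0.    ]
```

View pics/s11.png

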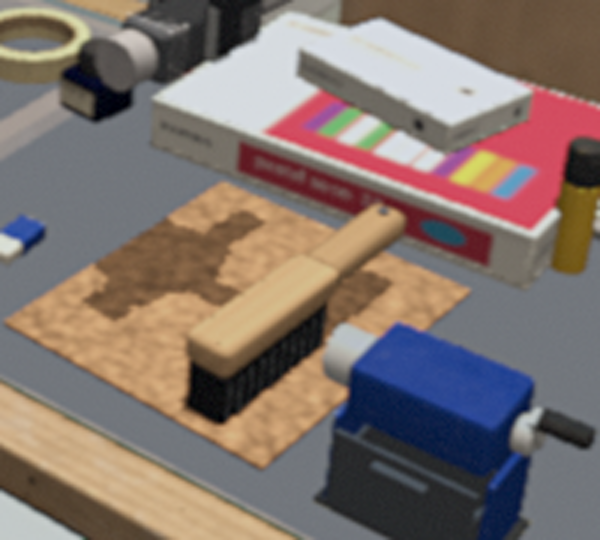

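The brush is standing unmoved (butt at crop 205,390) and the gauge's spot on the mat is free. I'll lower and release.

>>> {"api": "move_arm", "payload": {"plan": [[[0,0.003,0.05],[0,0,0]],[[0,0,0.08],[0,0,0]],[[0,0,0.08],[0,0,0]],[[0,0,0.05],[0,0,0]],[[0,0,0.03],[0,0,0]]]}}

```text
time: 41.1
tool_pos: [0.4772, -0.2672, 0.0533]
eef_rot: [-3.136, 0.162, 0.006]
force: [-0.2, -0.9, -1.5]
opening: 0.0349
grasp_force: 60.9
```

>>> {"api": "move_arm", "payload": {"plan": [[[0,0,0.02],[0,0,0]],[[0,0,0],[0,0,0]],[[0,0,0],[0,0,0]],[[0,0,0],[0,0,0]]]}}

```text
time: 41.5
tool_pos: [0.4793, -0.2677, 0.0469]
eef_rot: [3.137, -0.159, 0.004]
force: [0.6, -0.5, -1.8]
opening: 0.035
grasp_force: 60.9
```

```bash
python3 -c "
from h import *
st();to(.4776,-.2677,.0325,-.1)"
```

```text
t 41.5 q [-0.2139  0.4997 -0.4253  0.0003 -0.6433  1.6834] p [ 0.4793 -0.2677  0.0469] yaw -0.1011154587496441 tilt [ 0.0024 -0.0007 -1.    ] F [ 0.5755 -0.4946 -1.7637] open 0.035040127861229536 g 60.94026446342468
turn z -0.0007101230952838517 then shift [-0.0035  0.0003  0.0288] mm 14.519376808396766 untilt [ 0.0003 -0.0016  0.    ]
```

>>> {"api": "move_arm", "payload": {"plan": [[[-0.003,0,0.012],[0,0,0]],[[0,0,0.01],[0,0,0]],[[0,0,0.005],[0,0,0]],[[0,0,0.002],[0,0,0]],[[0,0,0],[0,0,0]]]}}

```text
time: 42.0
tool_pos: [0.4766, -0.2672, 0.0326]
eef_rot: [3.137, -0.158, -0.001]
force: [-3.8, 3.2, 10.1]
opening: 0.0352
grasp_force: 62.5
```

>>> {"api": "move_arm", "payload": {"plan": [[[0,0,0],[0,0,0]],[[0,0,0],[0,0,0]],[[0,0,0],[0,0,0]],[[0,0,0],[0,0,0]],[[0,0,0],[0,0,0]]]}}

```text
time: 42.5
tool_pos: [0.4766, -0.2672, 0.0327]
eef_rot: [3.137, -0.158, -0.001]
force: [-4.3, 2.1, 10.2]
opening: 0.035
grasp_force: 62.5
```

The gauge is resting on the mat (10 N), so I'll open and rise.

>>> {"api": "move_arm", "payload": {"plan": [[[0,0,-0.001],[0,0,0]],[[0,0,0],[0,0,0]],[[0,0,0],[0,0,0]],[[0,0,0],[0,0,0]],[[0,0,0],[0,0,0]]], "fingers": 1}}

```text
time: 43.0
tool_pos: [0.4769, -0.2673, 0.0315]
eef_rot: [-3.138, 0.159, 0.0]
force: [0.5, 0.3, -0.3]
opening: 0.0853
grasp_force: 0.0
```

>>> {"api": "move_arm", "payload": {"plan": [[[0,0,-0.03],[0,0,0]],[[0,0,-0.06],[0,0,0]],[[0,0,-0.08],[0,0,0]],[[0,0,-0.08],[0,0,0]],[[0,0,-0.08],[0,0,0]]]}}

```text
time: 43.5
tool_pos: [0.4766, -0.2673, 0.1982]
eef_rot: [-3.138, 0.159, 0.001]
force: [1.0, 0.3, 0.1]
opening: 0.0857
grasp_force: 0.0
```

>>> {"api": "move_arm", "payload": {"plan": [[[0,-0.09,-0.01],[0,0,0]],[[0,-0.09,-0.01],[0,0,0]],[[0,-0.09,-0.01],[0,0,0]],[[0,-0.06,0],[0,0,0]],[[0,0,0],[0,0,0]]]}}

```text
time: 44.0
tool_pos: [0.494, -0.1003, 0.2121]
eef_rot: [-3.137, 0.151, -0.002]
force: [-0.2, -0.3, -0.5]
opening: 0.0859
grasp_force: 0.0
```

```bash
python3 -c "
from h import *
st()
a=camera('top')[170:340,110:510,::-1]
cv2.imwrite('pics/end.png',cv2.resize(a,None,fx=2,fy=2,interpolation=cv2.INTER_CUBIC))"
```

```text
t 44.0 q [ 0.122   0.2185 -0.3503 -0.0004 -1.0008  1.3525] p [ 0.494  -0.1003  0.2121] yaw -0.09648786833057768 tilt [ 0.001   0.0005 -1.    ] F [-0.2468 -0.273  -0.492 ] open 0.08590990917491242 g 0.0
```

View pics/end.png

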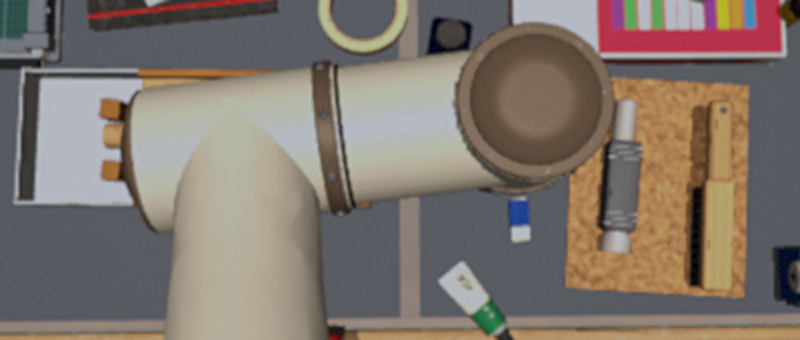

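The gauge (622,180) and the brush (715,195) both lie on the mat. The offcuts are still in the tray at x≈112, the bystanders haven't moved, and the arm is clear.

```bash
python3 -c "
from workcell import *
print(job_done())"
```

```text
the job is handed in; nothing more can be done
None
```

The job is handed in at about 44 s of the 184 s allowed: all three offcuts are in the scrap tray, both bores took the go end and refused the no-go end (near bore first), and the brush and gauge are back on the cork mat; `job_done()` returned no verdict.

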